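Turn over toy-train wheels on the turn-over ramp

ROBOT

A 6-joint arm with a two-finger parallel gripper is mounted at the origin on the work surface. World frame = base frame: x ahead of the robot, y to its left, z up, the work surface at z = 0. Lengths are in m, angles in rad, forces in N, time in s.
With the tool pointing down it reaches from about 0.375 to 0.9 m from the base axis. Payload 3.1 kg.
Tool frame: the origin (TCP) lies midway between the tips of the shut fingers; the grasp point (between the pads) lies 19 mm behind it; x points along the fingers, y is the direction in which the jaws open and shut, and the axes are right-handed (so a half turn about x gives the same grasp; the last joint's range is limited). The gripper opens to 85 mm and grips with 20 to 120 N. Pads are 22 mm wide; open, the fingers measure 114 mm over their backs; the gripper's body (76 mm by 85 mm) begins 54 mm behind the grasp point. The pads swing forward as they close: fully open they stand 13 mm farther back than shut.
Start: joints at [-1.472, 0.527, 1.433, -0, 1.181, -0.178], TCP at [0.171, -0.601, 0.231] pointing down, gripper open.
Joint ranges: [-3.08, 3.08], [-0.75, 2.2], [0.22, 2.44], [-1.43, 4.57], [0, 2.65], [-2.85, 2.85]. Speed limits (rad/s): [2.79, 2.79, 3.14, 3.14, 3.14, 3.14].

INTERFACE

Orientations are given as a unit quaternion [x, y, z, w].
In Python, from station import manip gives the robot as it stands.
- The arm moves only by the tool carry_out, never from a script. Its argument "commands" is a list that holds one entry, the list of rows, each a list of 7 numbers: the shift along the tool's x, y, z in units of 25 mm (1.0 is 25 mm), then the turn, a rotation vector about the tool's x, y, z in units of 5 degrees (1.0 is 5 degrees), then the finger opening in mm, from 0 to 85.4. A call has exactly 5 rows; each row is the pose to reach, as a shift and turn from the pose commanded when the call began, along the tool's axes at that moment; what a row does not reach only later rows make up. A row lasts 1/10 s, in which the tool goes at most 50 mm and 8.59 degrees, less where a joint would pass 70% of its speed; a pose out of reach is approached as far as the arm can. A call with a gripper value outside its range is refused whole. The fingers move at their own pace and stop on an object; "force" is the grip in N (left out, the last holds). Time passes only in rows, so rows that repeat a pose let the fingers close, or fill a call up. It gives the time, the measured TCP pose, the force and the opening at its end, in the units of the state.
- manip.sense(): the state, without advancing time (a new reading comes with each control period).
- manip.snapshot(name): name is "side" or "top" or "wrist"; returns a dict with "image" (384x512x3 uint8, red, green, blue), "fx", "fy", "cx", "cy" (pixels), "rvec" (rotation vector, rad) and "tvec" (3), from world to camera coordinates, as OpenCV has them. Camera axes: x right, y down, z forward; pixel columns grow to the right and rows downward; lengths in m; the calibration is good to about 2 mm. The wrist camera is an equidistant fisheye: a pixel r from the principal point sees the ray r / f radians off the axis. A picture is of the moment at which its call begins. There is no depth.
- manip.sign_off(): hands the job in, once; it reports no verdict.
The state is a dict: "t": time; "q": joint angles; "qd": joint speeds; "tau": joint torques, N m; "tcp_pos": TCP position; "tool_rot": TCP orientation; "force": force on the tool from outside, world axes, zero at the start; "ft_torque": the same for the moment, N m; "finger_gap": opening from 0.0 (shut) to 1.0 (fully open).
Only numpy, scipy, OpenCV 4.12 (cv2) and the standard library are available. Lean on these libraries where they do the work, as an engineer would, in place of code of your own. Each camera call takes 0.05 s, during which the arm holds its last target.

TASK

The toy-train wheels on the steel spindle, and sometimes a stray one on the bench, are sanded on their tread side, which faces up: taking the stack from the top down and the stray wheel last, push them one at a time over the edge of the turn-over ramp so that each topples down the slope and comes to rest on the cork with its wide flange side up. Lay every wheel flat on the loose plywood board, still flange up, not overhanging its edges and not on top of another, and leave the other things on the bench where they are.

Things in the scene. Friction and masses are not known exactly. Their poses are not given: they have to be found in the camera images.
- wheel_top: Toy-train wheel, pale wood, 18 mm thick, 50 g: flange of diameter 56 mm, 10 mm thick, beside it a tread of diameter 46 mm, 8 mm thick; bore 20 mm right through. Origin at the centre, mid-thickness; own z points from flange side to tread side: up at the start (flange underneath), down when turned over. Upper one of the stack; absent in some starts.
- wheel_low: A wheel just like wheel_top in size, origin and axes; the lower one of the stack, resting on the spindle's foot; always there.
- wheel_stray: A wheel just like wheel_top in size, origin and axes, lying tread side up on the bench beyond the ramp; absent in some starts.
- spindle: Fixed drying spindle: a round dark wooden foot, diameter 92 mm and 12 mm high, with an upright steel post of diameter 12 mm whose tip is 64 mm above the bench. Origin on the axis at bench height. The wheels lie on its foot and on one another, without gaps, round the post, and come off upward only.
- ramp: Fixed turn-over ramp, 250 x 130 mm. Own x is the way a wheel travels; origin at bench height under the foot of the slope, on the centre line. A flat wooden deck, 44 mm above the bench, 110 mm wide, runs from x = -125 mm to its edge at x = -21 mm; a steel slope at 60 degrees drops from there to x = 0; a level cork landing, 8 mm above the bench, runs on to x = 125 mm.
- ramp_edge (a point): Centre of the deck's edge (44 mm above the bench), axes as the ramp's. Deck, slope and landing have no side walls. Start a wheel flange down on the deck, about 65 mm before this edge and near the centre line, and push it at the middle of its rim.
- ramp_landing (a point): On the cork, 60 mm past the foot. Push a wheel along x with closed fingers just above the deck till its centre is 3 to 8 mm past the edge; draw back: it drops nose first and leans on the slope, rim 12 mm above the deck; push that rim on till the fingers are 50 mm past the edge: it topples onto its other face, centred 35 to 75 mm past the foot.
- board: Loose plywood board, 250 mm (own x) by 100 mm (own y), 10 mm thick, 0.35 kg, flat on the bench with no rim: room for three wheels in a row along its x. Origin at the centre of its underside.
- cone_toy: Bystander: orange cone, diameter 40 mm, 62 mm high. Origin under its centre.
- house_a: Bystander: wooden house block, 45 x 50 mm, 74 mm high. Origin under its centre.
- house_b: Bystander: wooden house block like the other. Origin under its centre.
- blank: Bystander: plain wood blank, 50 x 45 x 40 mm. Origin under its centre.
- wax_tin: Bystander: steel tin, diameter 64 mm, 50 mm high. Origin under its centre.
- chisel: Bystander: turning chisel lying flat, wooden handle 130 mm, blade 120 mm. Origin at the joint of the two, at bench height; x runs along the blade.
- knob_turned: Bystander: dark turned knob, diameter 40 mm, 45 mm high. Origin under its centre.

How it is judged:
By the outcome, as a careful person would: the job done as asked, in the order asked, and still so for the second after the job is handed in, with the robot touching nothing.
Of wheel_top, wheel_stray only 1 to 2 are there at a start; the rules pass over those that are not, and their reading is None.
At some moment in a run one of board may be knocked a few centimetres aside while the robot is not near it.
Once in a run the grip may slacken for a moment while it holds something.
It also fails if it takes over 210 s, if anything falls off the work surface, if the arm or the gripper's body presses on something with over 40 N, if the wrist force passes 120 N, or if a joint passes its speed limit or range.

## Working session

There is one attempt and no reset: what is moved stays moved. The work goes in short steps, Python scripts to look and compute and a tool call to move; the robot and the scene stay as the last step left them, time stands still between calls to the robot, and variables do not carry over. Pictures are saved under pics/ and viewed, and the job is handed in when it is done.

Besides the shell and the picture viewer there is one more tool, called as a command line: name --argument value ..., lists and objects as JSON in quotes. carry_out: Moves the arm, as the interface text tells. Its arguments: {"type":"object","properties":{"commands":{"type":"array"},"force":{"type":"number"}},"required":["commands"]}

```bash
ls; mkdir -p pics; cat > h.py <<'E'
import numpy as np, cv2
from station import manip
from scipy.spatial.transform import Rotation as R
def snap(n,f):
    s=manip.snapshot(n); cv2.imwrite('pics/'+f+'.png',cv2.resize(s['image'][:,:,::-1],None,fx=1.5,fy=1.5)); np.savez('pics/'+f+'.npz',**s); return s
def load(f): return dict(np.load('pics/'+f+'.npz'))
def ray(s,u,v,fish=False):
    x=(u-s['cx'])/s['fx'];y=(v-s['cy'])/s['fy']
    if fish:
        r=np.hypot(x,y); d=np.array([np.sin(r)*x/max(r,1e-9),np.sin(r)*y/max(r,1e-9),np.cos(r)])
    else: d=np.array([x,y,1.])
    M=R.from_rotvec(np.ravel(s['rvec'])).as_matrix()
    return -M.T@np.ravel(s['tvec']), M.T@d
def at(s,u,v,z,fish=False):
    c,d=ray(s,u,v,fish); return c+d*(z-c[2])/d[2]
def proj(s,P,fish=False):
    P=np.atleast_2d(P);M=R.from_rotvec(np.ravel(s['rvec'])).as_matrix()
    p=P@M.T+np.ravel(s['tvec'])
    if fish:
        rr=np.hypot(p[:,0],p[:,1]);t=np.arctan2(rr,p[:,2]);k=t/np.maximum(rr,1e-9)
        return np.c_[s['fx']*p[:,0]*k+s['cx'],s['fy']*p[:,1]*k+s['cy']]
    return np.c_[s['fx']*p[:,0]/p[:,2]+s['cx'],s['fy']*p[:,1]/p[:,2]+s['cy']]
E
python3 - <<'E'
from h import *
for n in ['top','side','wrist']:
    s=snap(n,n+'0'); print(n,s['fx'],s['fy'],s['cx'],s['cy'],ray(s,s['cx'],s['cy']))
print(manip.sense())
E
```

```text
pics
top 411.48587308108114 411.48587308108114 257.6040512458463 188.33906128343008 (array([0.45755258, 0.01970061, 1.12263492]), array([ 0.11064336, -0.01196287, -0.99378817]))
side 394.00910448438276 394.00910448438276 252.44672517793936 196.79272431048562 (array([0.19394495, 0.65427152, 0.56804985]), array([ 0.40881163, -0.72095352, -0.55955257]))
wrist 297.3186396354542 297.3186396354542 258.7670263359795 189.91882323374796 (array([ 0.24573587, -0.57859064,  0.37264159]), array([-0.29556652, -0.0819472 , -0.95180097]))
{'t': 0.15, 'q': array([-1.47153261e+00,  5.28288363e-01,  1.43361488e+00,  1.82958356e-05,
        1.18139185e+00, -1.78451737e-01]), 'qd': array([ 0.00067703, -0.00306438, -0.00394651,  0.00026198, -0.00069014,
       -0.00139096]), 'tau': array([ 2.75531329e-04, -4.42745054e+01, -1.78275669e+01, -2.40675927e-04,
        5.58941232e-03, -2.50692757e-06]), 'tcp_pos': array([ 0.17135654, -0.60047957,  0.23053426]), 'tool_rot': array([ 0.70033059,  0.09847073, -0.70027098,  0.09726835]), 'force': array([-0.46166955, -1.25254089, -0.3606745 ]), 'ft_torque': array([-0.0621869 ,  0.01965908, -0.02872166]), 'finger_gap': 0.9987827494753809}
```

View pics/top0.png

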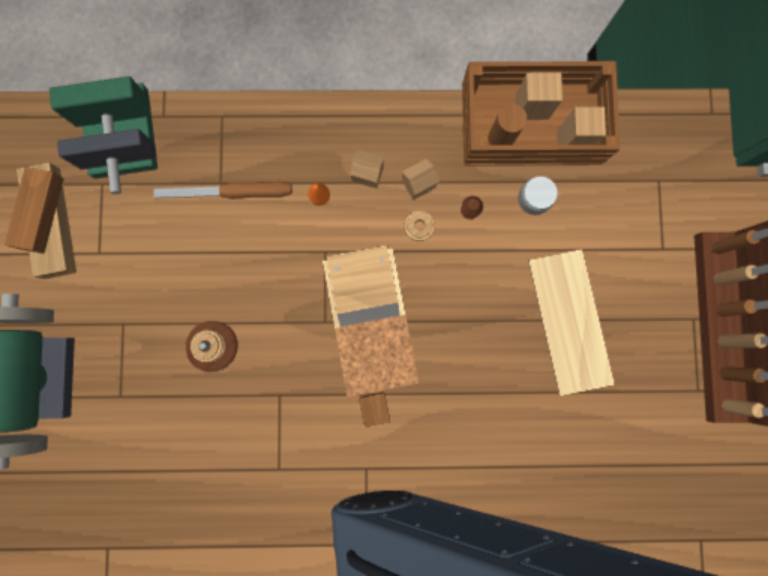

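View pics/side0.png

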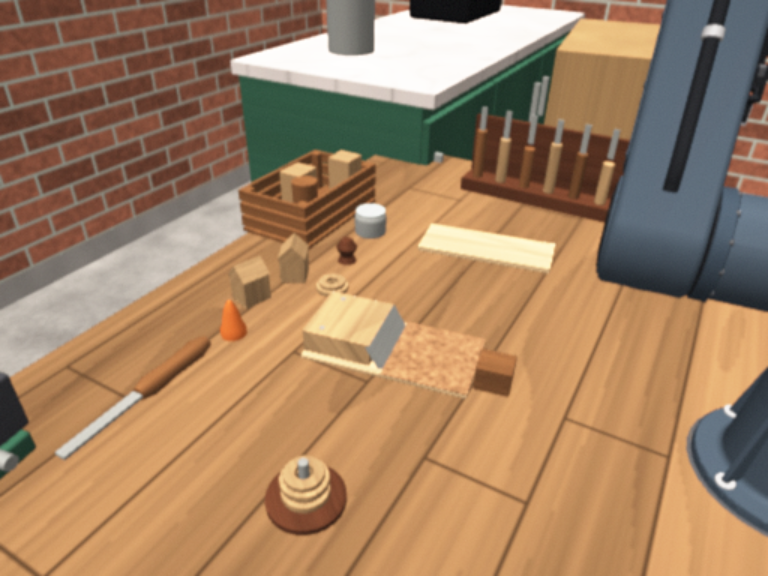

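View pics/wrist0.png

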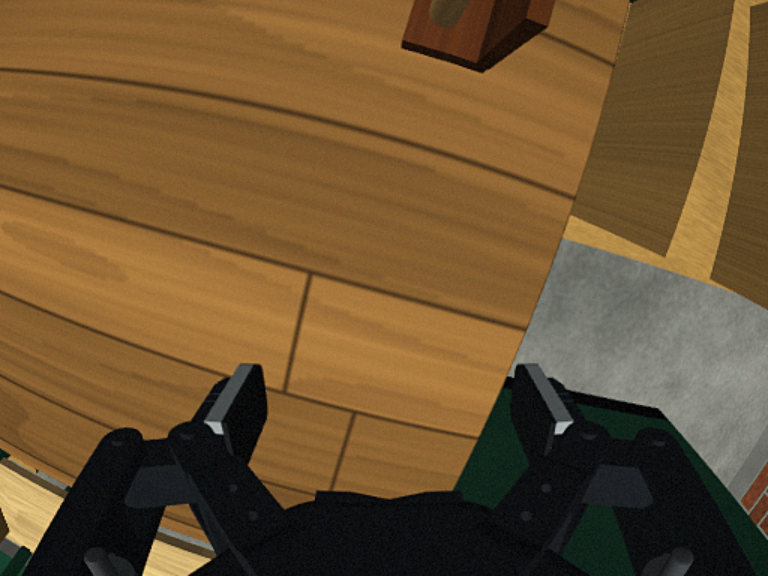

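```bash
python3 - <<'E'
from h import *
s=load('top0'); im=s['image'][:,:,::-1]
def crop(x0,y0,x1,y1,k,f): cv2.imwrite('pics/'+f+'.png',cv2.resize(im[y0:y1,x0:x1],None,fx=k,fy=k,interpolation=cv2.INTER_CUBIC))
crop(205,130,305,290,4,'c_ramp0') if 0 else crop(205,155,285,290,4.4,'c_ramp')
crop(340,160,420,270,5,'c_board')
crop(115,205,165,255,10,'c_sp')
im=load('side0')['image'][:,:,::-1]
crop(165,290,245,360,8,'s_sp')
E
```

```text
(no output)
```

View pics/c_ramp.png

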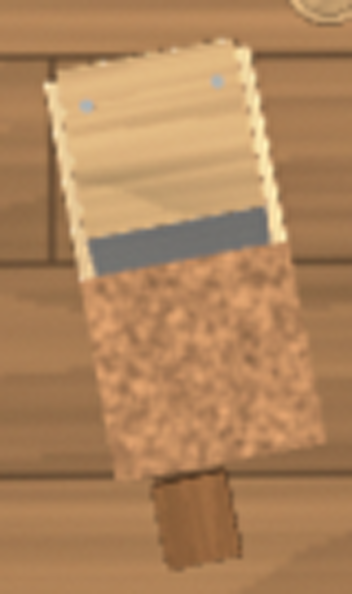

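View pics/s_sp.png

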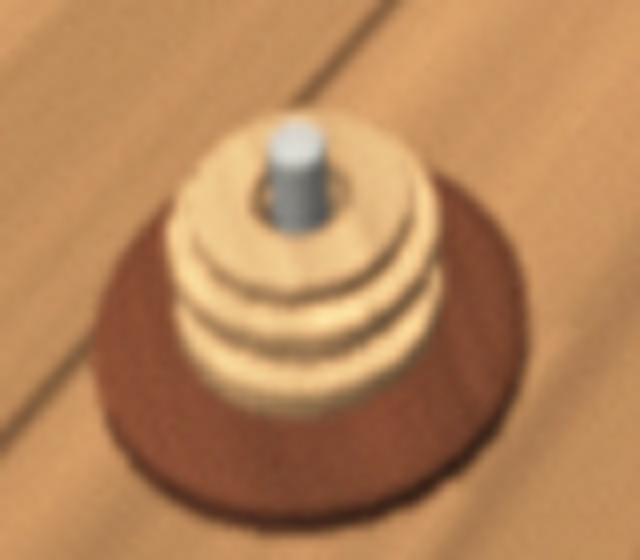

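View pics/c_board.png

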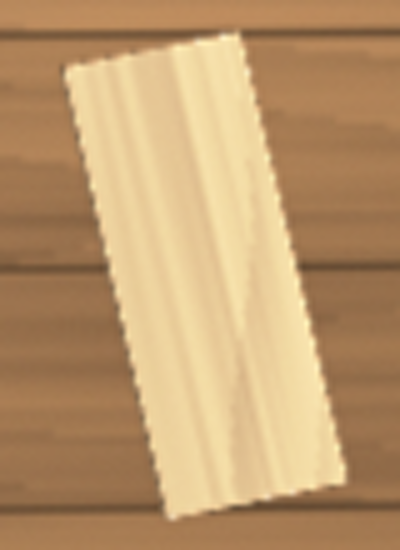

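View pics/c_sp.png

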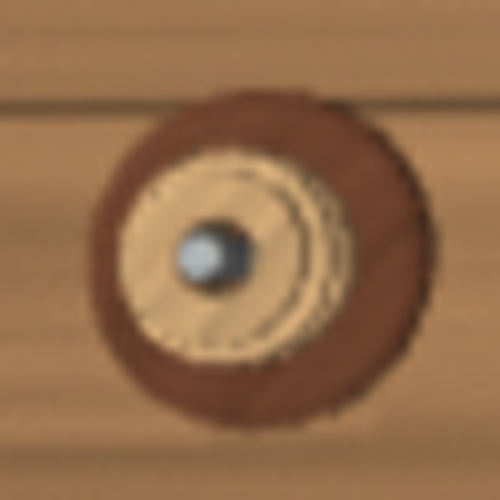

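```bash
python3 - <<'E'
from h import *
from scipy.optimize import least_squares
s=load('top0')
un=lambda p,k,x0,y0:((np.array(p,float)+.5)/k-.5)+[x0,y0]
px=un([[80,283],[288,241],[324,440],[117,480],[90,240],[268,207]],4.4,205,155)
# local: x travel is image-down; world-left = +y. 
def loc(a):
    c,sn=np.cos(a[2]),np.sin(a[2])
    L=np.array([[0,-.065,.008],[0,.065,.008],[.125,.065,.008],[.125,-.065,.008],[-.021,-.055,.044],[-.021,.055,.044]])
    return np.c_[a[0]+c*L[:,0]-sn*L[:,1],a[1]+sn*L[:,0]+c*L[:,1],L[:,2]]
for th in [3.0]:
    r=least_squares(lambda a:(proj(s,loc(a))-px).ravel(),[.45,.1,th])
    print('ramp',r.x,np.degrees(r.x[2]),np.round(r.fun.reshape(-1,2),1).tolist())
px=un([[65,67],[241,31],[346,482],[170,520]],5,340,160)
L0=np.array([[.125,.05],[.125,-.05],[-.125,-.05],[-.125,.05]])
def lb(a):
    c,sn=np.cos(a[2]),np.sin(a[2]);return np.c_[a[0]+c*L0[:,0]-sn*L0[:,1],a[1]+sn*L0[:,0]+c*L0[:,1],0*L0[:,0]+.010]
r=least_squares(lambda a:(proj(s,lb(a))-px).ravel(),[.45,-.3,0.2]);print('board',r.x,np.degrees(r.x[2]),np.round(r.fun.reshape(-1,2),1).tolist())
p=un([[262,260]],10,115,205)[0];print('foot',at(s,*p,.012))
p=un([[200,257]],10,115,205)[0];print('tip',at(s,*p,.064))
p=un([[222,257]],10,115,205)[0];print('topflange',at(s,*p,.040))
ss=load('side0')
p=un([[298,148]],8,165,290)[0];print('tip side',at(ss,*p,.064))
p=un([[303,225]],8,165,290)[0];print('flange side',at(ss,*p,.040))
im=s['image'][135:170,260:300,::-1]; cv2.imwrite('pics/c_st.png',cv2.resize(im,None,fx=14,fy=14,interpolation=cv2.INTER_CUBIC))
for n,p in dict(cone=(319,194),ha=(367,168),hb=(420,178),knob=(472,207),tin=(538,195),blank=(374,409)).items(): print(n,at(s,p[0]/1.5,p[1]/1.5,.03))
E
```

```text
ramp [0.51272051 0.03676281 3.31630703] 190.0103966530819 [[0.1, -0.8], [0.1, -0.0], [0.7, 0.6], [-0.1, 0.6], [-0.8, -0.1], [-0.0, -0.3]]
board [ 0.50836105 -0.32642387  0.18861464] 10.806822965062947 [[-0.2, -0.1], [0.0, 0.0], [0.6, 0.1], [-0.4, -0.0]]
foot [0.47026485 0.32029453 0.012     ]
tip [0.47058776 0.32200743 0.064     ]
topflange [0.47082656 0.32313871 0.04      ]
tip side [0.47185343 0.3238413  0.064     ]
flange side [0.47240295 0.32376152 0.04      ]
cone [0.7412807  0.12680921 0.03      ]
ha [0.78899583 0.03973585 0.03      ]
hb [ 0.7696862  -0.05639521  0.03      ]
knob [ 0.71525049 -0.149646    0.03      ]
tin [ 0.73657198 -0.27018096  0.03      ]
blank [0.35779927 0.03036832 0.03      ]
```

View pics/c_st.png

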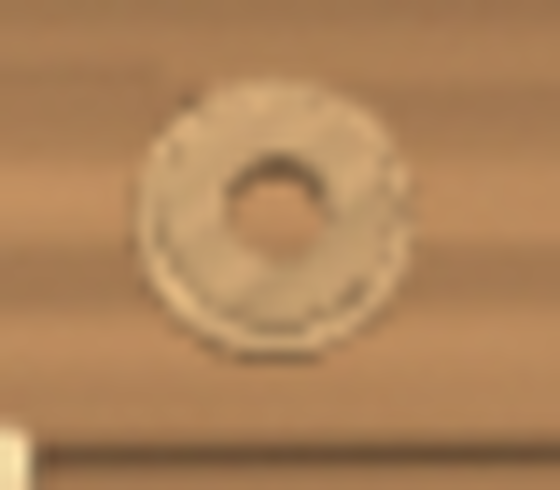

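```bash
cat >> h.py <<'E'
def st():
    s=manip.sense(); Rm=R.from_quat(s['tool_rot']); M=Rm.as_matrix()
    print('t %.2f tcp %s jaw %.1f tilt %.1f gap %.1fmm F %s q6 %.2f'%(s['t'],np.round(s['tcp_pos'],4),np.degrees(np.arctan2(M[1,1],M[0,1])),np.degrees(np.arccos(-M[2,0])),s['finger_gap']*85.4,np.round(s['force'],1),s['q'][5]))
    return s,Rm
def go(*targets):
    """targets: (x,y,z,jawdeg) world; print last-row shift and turn from now"""
    s,Rm=st()
    for t in targets:
        x,y,z,jaw=t
        j=np.radians(jaw); X=np.array([0,0,-1.]);Y=np.array([np.cos(j),np.sin(j),0]);Z=np.cross(X,Y)
        Rt=R.from_matrix(np.c_[X,Y,Z])
        d=Rm.inv().apply(np.array([x,y,z])-s['tcp_pos'])/.025
        w=np.degrees((Rm.inv()*Rt).as_rotvec())/5
        print(t,'->',[round(float(v),2) for v in np.r_[d,w]])
rO=np.array([.5127,.0368]); rx=np.array([np.cos(np.radians(190)),np.sin(np.radians(190))])
def ramp(x,y=0): return rO+rx*x+np.array([-rx[1],rx[0]])*y
def edge(x,y=0): return ramp(x-.021,y)
E
python3 - <<'E'
from h import *
s=load('top0')
print('stray',at(s,260+(274+.5)/14-.5,135+(222+.5)/14-.5,.010))
print('tread hole',at(s,260+(277+.5)/14-.5,135+(203+.5)/14-.5,.018))
print(edge(0),edge(-.065),ramp(.06))
go((.45,-.25,.2,-80),(.45,-.25,.2,100))
E
```

```text
stray [ 0.68592666 -0.05389438  0.01      ]
tread hole [ 0.68804905 -0.05401057  0.018     ]
[0.53338096 0.04044661] [0.59739347 0.05173374] [0.45361153 0.02638111]
t 0.15 tcp [ 0.1714 -0.6005  0.2305] jaw -74.1 tilt 0.1 gap 85.3mm F [-0.5 -1.3 -0.4] q6 -0.18
(0.45, -0.25, 0.2, -80) -> [1.24, -10.42, -14.56, 1.18, -0.0, 0.02]
(0.45, -0.25, 0.2, 100) -> [1.24, -10.42, -14.56, -34.82, -0.03, -0.0]
```

carry_out --commands '[[[0.6,-5,-7,0.6,0,0,85],[1,-10.4,-14.6,1.2,0,0,85],[1,-10.4,-14.6,1.2,0,0,85],[1,-10.4,-14.6,1.2,0,0,85],[1,-10.4,-14.6,1.2,0,0,85]]]' --force 50

```text
t: 0.65
tcp_pos: [0.328, -0.4043, 0.2168]
tool_rot: [0.705, 0.061, -0.704, 0.061]
force: [-0.1, -0.7, -0.0]
finger_gap: 0.997
```

```bash
python3 - <<'E'
from h import *
go((.46,-.2,.18,-80),(.471,.322,.16,-80))
E
```

```text
t 0.65 tcp [ 0.328  -0.4043  0.2168] jaw -80.1 tilt 0.0 gap 85.1mm F [-0.1 -0.7 -0. ] q6 0.29
(0.46, -0.2, 0.18, -80) -> [1.47, -7.14, -6.6, -0.02, -0.0, 0.0]
(0.471, 0.322, 0.16, -80) -> [2.28, -27.64, -10.62, -0.02, -0.0, 0.0]
```

carry_out --commands '[[[1.5,-7.1,-6.6,0,0,0,85],[1.5,-7.1,-6.6,0,0,0,85],[1.5,-7.1,-6.6,0,0,0,85],[1.5,-7.1,-6.6,0,0,0,85],[2.3,-27.6,-10.6,0,0,0,85]]]'

```text
t: 1.15
tcp_pos: [0.441, -0.1899, 0.1837]
tool_rot: [0.706, 0.06, -0.703, 0.062]
force: [0.1, 0.2, 0.2]
finger_gap: 0.996
```

```bash
python3 - <<'E'
from h import *
go((.471,.322,.16,-80))
E
```

```text
t 1.15 tcp [ 0.441  -0.1899  0.1837] jaw -80.1 tilt 0.2 gap 85.0mm F [0.1 0.2 0.2] q6 0.76
(0.471, 0.322, 0.16, -80) -> [0.91, -19.97, -4.71, -0.01, -0.03, -0.03]
```

carry_out --commands '[[[0.9,-20,-4.7,0,0,0,75],[0.9,-20,-4.7,0,0,0,75],[0.9,-20,-4.7,0,0,0,75],[0.9,-20,-4.7,0,0,0,75],[0.9,-20,-4.7,0,0,0,75]]]'

```text
t: 1.65
tcp_pos: [0.4521, 0.0609, 0.1731]
tool_rot: [0.705, 0.061, -0.704, 0.061]
force: [1.1, 0.3, -0.5]
finger_gap: 0.877
```

```bash
python3 - <<'E'
from h import *
go((.471,.322,.16,-80))
E
```

```text
t 1.65 tcp [0.4521 0.0609 0.1731] jaw -80.1 tilt 0.0 gap 74.9mm F [ 1.1  0.3 -0.5] q6 1.29
(0.471, 0.322, 0.16, -80) -> [0.52, -10.16, -2.54, -0.02, -0.0, -0.0]
```

carry_out --commands '[[[0.5,-10.2,-2.5,0,0,0,75],[0.5,-10.2,-2.5,0,0,0,75],[0.5,-10.2,-2.5,0,0,0,75],[0.5,-10.2,-2.5,0,0,0,75],[0.5,-10.2,-2.5,0,0,0,75]]]'

```text
t: 2.15
tcp_pos: [0.4687, 0.3103, 0.161]
tool_rot: [-0.704, -0.061, 0.705, -0.061]
force: [1.4, -0.9, -0.2]
finger_gap: 0.877
```

carry_out --commands '[[[0,0,0,0,0,0,75],[0,0,0,0,0,0,75],[0,0,0,0,0,0,75],[0,0,0,0,0,0,75],[0,0,0,0,0,0,75]]]'

```text
t: 2.65
tcp_pos: [0.4693, 0.3067, 0.1614]
tool_rot: [-0.704, -0.06, 0.705, -0.06]
force: [-0.2, 0.4, 0.2]
finger_gap: 0.878
```

```bash
python3 - <<'E'
from h import *
s=snap('wrist','w1'); st()
M=R.from_rotvec(np.ravel(s['rvec'])).as_matrix();print(M, -M.T@np.ravel(s['tvec']))
for z,r in [(.064,.006),(.048,.023),(.04,.028),(.012,.046)]:
    a=np.linspace(0,6.28,80);P=np.c_[.471+r*np.cos(a),.322+r*np.sin(a),0*a+z]
    im=s['image'] if z==.064 else im
    for p in proj(s,P,True): cv2.circle(im,tuple(int(round(v)) for v in p),0,(255,0,0),-1)
cv2.imwrite('pics/w1o.png',cv2.resize(im[:,:,::-1],None,fx=1.5,fy=1.5))
E
```

```text
t 2.70 tcp [0.4694 0.3069 0.1614] jaw -80.2 tilt 0.0 gap 75.3mm F [0.1 0.4 0.3] q6 1.78
[[ 1.70222003e-01 -9.85405698e-01 -2.82001440e-04]
 [-9.37666058e-01 -1.62063293e-01  3.07437559e-01]
 [-3.02996425e-01 -5.20682141e-02 -9.51568215e-01]] [0.54555509 0.32058341 0.30351087]
```

View pics/w1o.png

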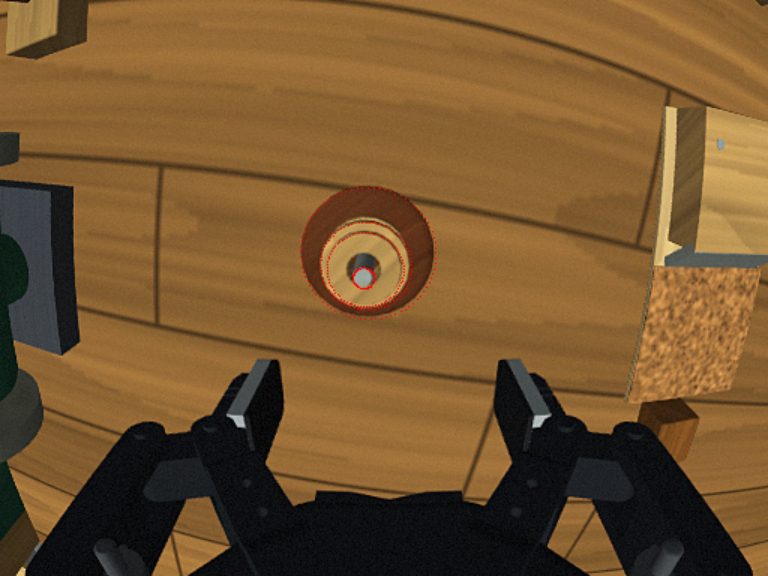

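```bash
python3 - <<'E'
from h import *
go((.471,.322,.1,-80),(.471,.322,.028,-80))
E
```

```text
t 2.70 tcp [0.4694 0.3069 0.1614] jaw -80.2 tilt 0.0 gap 75.3mm F [0.1 0.4 0.3] q6 1.78
(0.471, 0.322, 0.1, -80) -> [2.46, -0.59, -0.17, -0.04, 0.0, -0.0]
(0.471, 0.322, 0.028, -80) -> [5.34, -0.59, -0.17, -0.04, 0.0, -0.0]
```

carry_out --commands '[[[1.2,-0.59,-0.17,0,0,0,75],[2.5,-0.59,-0.17,0,0,0,75],[3.5,-0.59,-0.17,0,0,0,75],[4.5,-0.59,-0.17,0,0,0,75],[5.3,-0.59,-0.17,0,0,0,75]]]'

```text
t: 3.2
tcp_pos: [0.4707, 0.3225, 0.0275]
tool_rot: [-0.704, -0.061, 0.705, -0.061]
force: [-0.3, -0.5, 0.2]
finger_gap: 0.879
```

carry_out --commands '[[[0,0,0,0,0,0,75],[0,0,0,0,0,0,65],[0,0,0,0,0,0,65],[0,0,0,0,0,0,65],[0,0,0,0,0,0,65]]]'

```text
t: 3.7
tcp_pos: [0.4714, 0.3237, 0.0298]
tool_rot: [0.705, 0.061, -0.704, 0.061]
force: [-0.6, 0.0, 0.3]
finger_gap: 0.759
```

```bash
python3 - <<'E'
from h import *
go((.471,.322,.028,-80)); snap('side','s2'); s=snap('wrist','w2')
im=load('s2')['image'][270:370,145:265,::-1];cv2.imwrite('pics/s2c.png',cv2.resize(im,None,fx=6,fy=6,interpolation=cv2.INTER_CUBIC))
E
```

```text
t 3.70 tcp [0.4714 0.3237 0.0298] jaw -80.1 tilt 0.1 gap 64.8mm F [-0.6  0.   0.3] q6 1.80
(0.471, 0.322, 0.028, -80) -> [0.07, 0.06, 0.03, -0.02, -0.02, 0.01]
```

View pics/s2c.png

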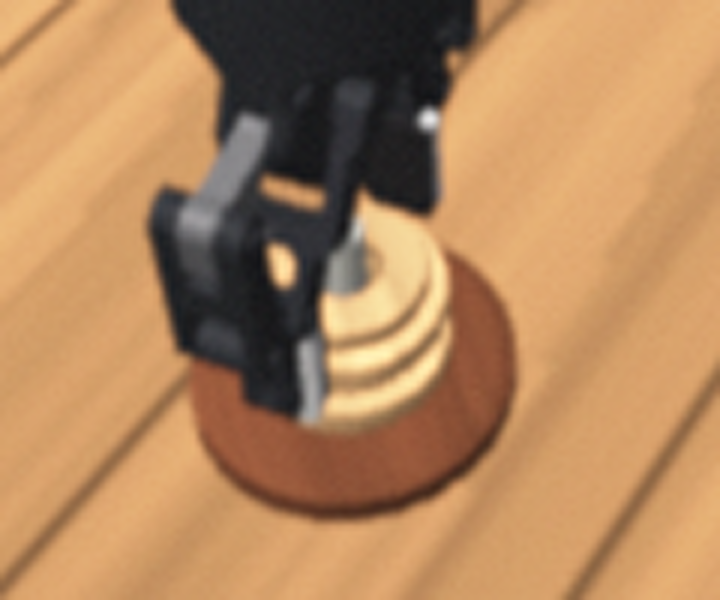

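View pics/w2.png

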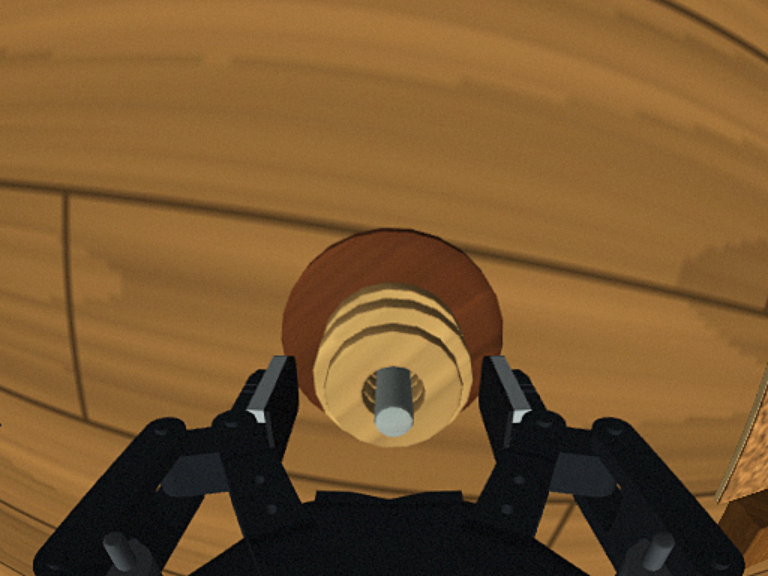

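```bash
python3 - <<'E'
from h import *
s=load('s2')
w=load('w2')
for z in [.025,.03,.033,.036,.04,.045]:
    pj=proj(s,[.4714-.0056,.3237+.0325,z])[0]; print(z,(pj-[145,270])*6, [np.round(proj(w,[.4714+sg*.0056,.3237-sg*.0325,z],True)*1.5,0).tolist() for sg in(1,-1)])
E
```

```text
0.025 [296.01137661 418.6637419 ] [[[478.0, 361.0]], [[302.0, 361.0]]]
0.03 [294.69069405 406.87096836] [[[480.0, 367.0]], [[300.0, 367.0]]]
0.033 [293.89261289 399.74466058] [[[482.0, 371.0]], [[298.0, 371.0]]]
0.036 [293.09023604 392.57999523] [[[484.0, 375.0]], [[297.0, 375.0]]]
0.04 [292.01365788 382.96690359] [[[486.0, 381.0]], [[295.0, 380.0]]]
0.045 [290.65698165 370.85273171] [[[489.0, 388.0]], [[292.0, 388.0]]]
```

```bash
python3 - <<'E'
from h import *
s=load('s2')
w=load('w2')
e=np.array([.985,.174,0])*.011
for z in [.025,.03,.033,.036,.04,.045]:
  for k in (1,-1):
    print(z,k,(proj(s,np.array([.4714-.0056,.3237+.0325,z])+k*e)[0]-[145,270])*6, [np.round(proj(w,np.array([.4714+sg*.0056,.3237-sg*.0325,z])+k*e,True)*1.5,0).tolist() for sg in(1,-1)])
E
```

```text
0.025 1 [259.08213925 406.25895774] [[[480.0, 334.0]], [[300.0, 334.0]]]
0.025 -1 [333.29992963 431.18922265] [[[476.0, 386.0]], [[304.0, 386.0]]]
0.03 1 [257.60388827 394.46817934] [[[483.0, 340.0]], [[297.0, 340.0]]]
0.03 -1 [332.13996638 419.3949756 ] [[[478.0, 393.0]], [[302.0, 392.0]]]
0.033 1 [256.71062019 387.3433229 ] [[[485.0, 344.0]], [[296.0, 343.0]]]
0.033 -1 [331.4389826  412.26752919] [[[479.0, 397.0]], [[301.0, 397.0]]]
0.036 1 [255.81256746 380.1803033 ] [[[486.0, 347.0]], [[294.0, 347.0]]]
0.036 -1 [330.73420722 405.10153061] [[[481.0, 401.0]], [[299.0, 401.0]]]
0.04 1 [254.60765435 370.56971371] [[[489.0, 352.0]], [[292.0, 352.0]]]
0.04 -1 [329.78855529 395.48635319] [[[483.0, 407.0]], [[298.0, 407.0]]]
0.045 1 [253.08931384 358.45917445] [[[492.0, 359.0]], [[289.0, 359.0]]]
0.045 -1 [328.5968213  383.36906829] [[[485.0, 415.0]], [[295.0, 415.0]]]
```

carry_out --commands '[[[0.1,0.06,0.0,0,0,0,60],[0.1,0.06,0,0,0,0,50],[0.1,0.06,0,0,0,0,50],[0.1,0.06,0,0,0,0,50],[0.1,0.06,0,0,0,0,50]]]' --force 50

```text
t: 4.3
tcp_pos: [0.4712, 0.3218, 0.0269]
tool_rot: [0.705, 0.061, -0.704, 0.061]
force: [-1.2, -1.5, 5.7]
finger_gap: 0.629
```

```bash
python3 - <<'E'
from h import *
st(); snap('side','s3')
im=load('s3')['image'][270:370,145:265,::-1];cv2.imwrite('pics/s3c.png',cv2.resize(im,None,fx=6,fy=6,interpolation=cv2.INTER_CUBIC))
E
```

```text
t 4.30 tcp [0.4712 0.3218 0.0269] jaw -80.1 tilt 0.0 gap 53.7mm F [-1.2 -1.5  5.7] q6 1.80
```

View pics/s3c.png

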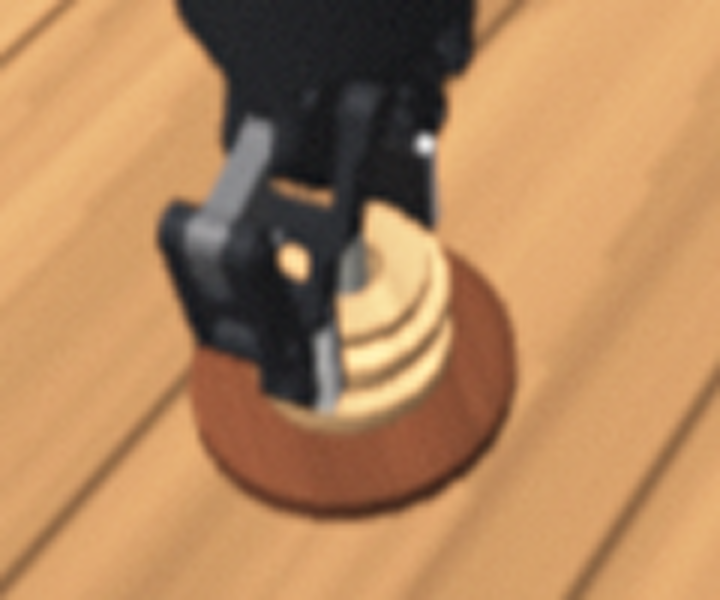

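carry_out --commands '[[[0,0,0,0,0,0,50],[0,0,0,0,0,0,50],[-0.3,0,0,0,0,0,50],[-0.6,0,0,0,0,0,50],[-0.6,0,0,0,0,0,50]]]'

```text
t: 4.85
tcp_pos: [0.4717, 0.3223, 0.0423]
tool_rot: [0.705, 0.061, -0.704, 0.061]
force: [0.3, -1.4, -1.2]
finger_gap: 0.627
```

```bash
python3 - <<'E'
from h import *
st(); snap('side','s3')
im=load('s3')['image'][270:370,145:265,::-1];cv2.imwrite('pics/s3d.png',cv2.resize(im,None,fx=6,fy=6,interpolation=cv2.INTER_CUBIC))
E
```

```text
t 4.85 tcp [0.4717 0.3223 0.0423] jaw -80.1 tilt 0.1 gap 53.6mm F [ 0.3 -1.4 -1.2] q6 1.80
```

View pics/s3d.png

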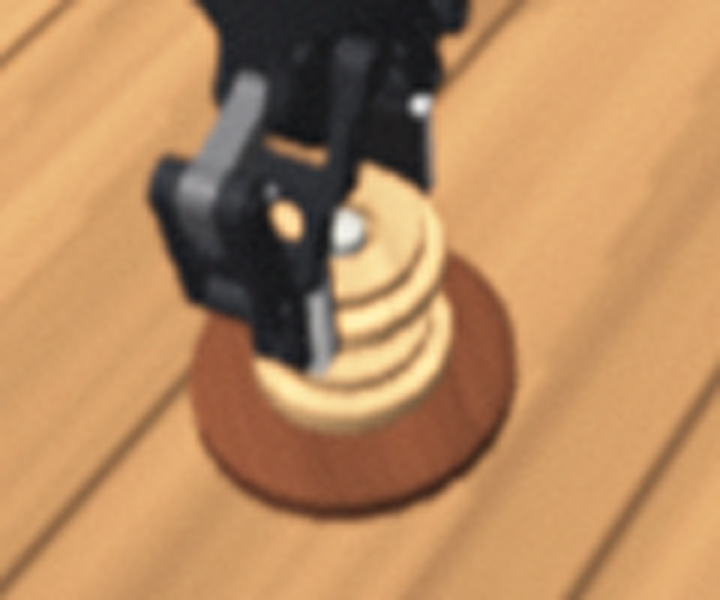

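carry_out --commands '[[[-0.7,0,0,0,0,0,50],[-1.4,0,0,0,0,0,50],[-2.1,0,0,0,0,0,50],[-2.6,0,0,0,0,0,50],[-2.6,0,0,0,0,0,50]]]'

```text
t: 5.4
tcp_pos: [0.472, 0.3224, 0.1078]
tool_rot: [0.706, 0.062, -0.703, 0.061]
force: [-0.6, -0.4, -0.7]
finger_gap: 0.628
```

```bash
python3 - <<'E'
from h import *
e=edge(-.065); go((e[0],e[1],.09,-80)); snap('wrist','w4')
E
```

```text
t 5.40 tcp [0.472  0.3224 0.1078] jaw -80.1 tilt 0.2 gap 53.7mm F [-0.6 -0.4 -0.7] q6 1.80
(np.float64(0.5973934667590499), np.float64(0.05173374327935602), 0.09, -80) -> [0.71, 11.53, -3.07, -0.02, -0.04, 0.01]
```

View pics/w4.png

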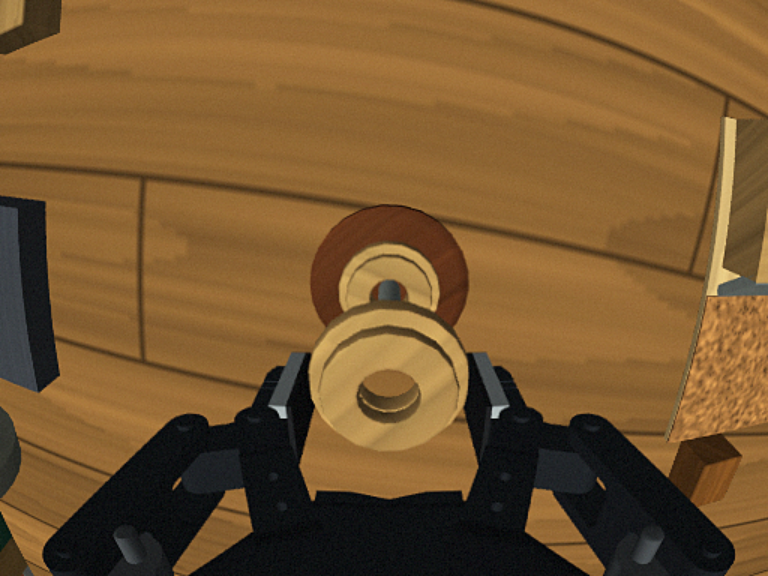

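carry_out --commands '[[[0.2,2,-0.5,0,0,0,50],[0.3,4,-1,0,0,0,50],[0.4,6,-1.6,0,0,0,50],[0.5,8,-2.1,0,0,0,50],[0.6,9.8,-2.6,0,0,0,50]]]'

```text
t: 5.95
tcp_pos: [0.5752, 0.0936, 0.0901]
tool_rot: [-0.704, -0.061, 0.705, -0.061]
force: [-0.2, 1.1, -0.5]
finger_gap: 0.626
```

```bash
python3 - <<'E'
from h import *
e=edge(-.065); go((e[0],e[1],.09,-80),(e[0],e[1],.044,-80))
E
```

```text
t 5.95 tcp [0.5752 0.0936 0.0901] jaw -80.1 tilt 0.1 gap 53.4mm F [-0.2  1.1 -0.5] q6 1.37
(np.float64(0.5973934667590499), np.float64(0.05173374327935602), 0.09, -80) -> [0.0, 1.8, -0.59, -0.02, 0.03, 0.01]
(np.float64(0.5973934667590499), np.float64(0.05173374327935602), 0.044, -80) -> [1.84, 1.8, -0.59, -0.02, 0.03, 0.01]
```

carry_out --commands '[[[0,1,-0.3,0,0,0,50],[0,1.8,-0.6,0,0,0,50],[0.5,1.8,-0.6,0,0,0,50],[1,1.8,-0.6,0,0,0,50],[1.4,1.8,-0.6,0,0,0,50]]]'

```text
t: 6.45
tcp_pos: [0.5959, 0.0552, 0.0545]
tool_rot: [-0.703, -0.062, 0.706, -0.061]
force: [0.1, -0.0, -0.7]
finger_gap: 0.631
```

```bash
python3 - <<'E'
from h import *
e=edge(-.065); go((e[0],e[1],.044,-80),(e[0],e[1],.041,-80)); snap('wrist','w5')
snap('side','s5');im=load('s5')['image'][170:270,180:300,::-1];cv2.imwrite('pics/s5c.png',cv2.resize(im,None,fx=6,fy=6,interpolation=cv2.INTER_CUBIC))
E
```

```text
t 6.45 tcp [0.5959 0.0552 0.0545] jaw -80.0 tilt 0.2 gap 53.9mm F [ 0.1 -0.  -0.7] q6 1.30
(np.float64(0.5973934667590499), np.float64(0.05173374327935602), 0.044, -80) -> [0.42, 0.15, -0.04, 0.0, 0.04, 0.02]
(np.float64(0.5973934667590499), np.float64(0.05173374327935602), 0.041, -80) -> [0.54, 0.15, -0.04, 0.0, 0.04, 0.02]
```

View pics/s5c.png

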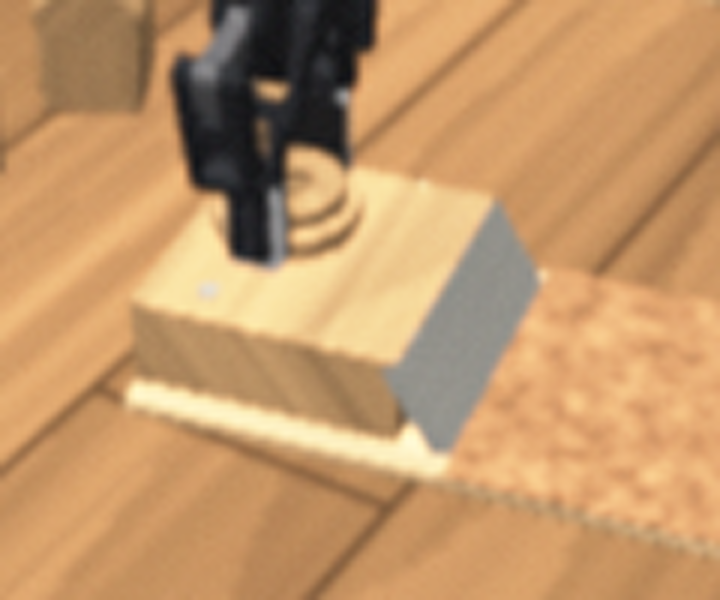

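View pics/w5.png

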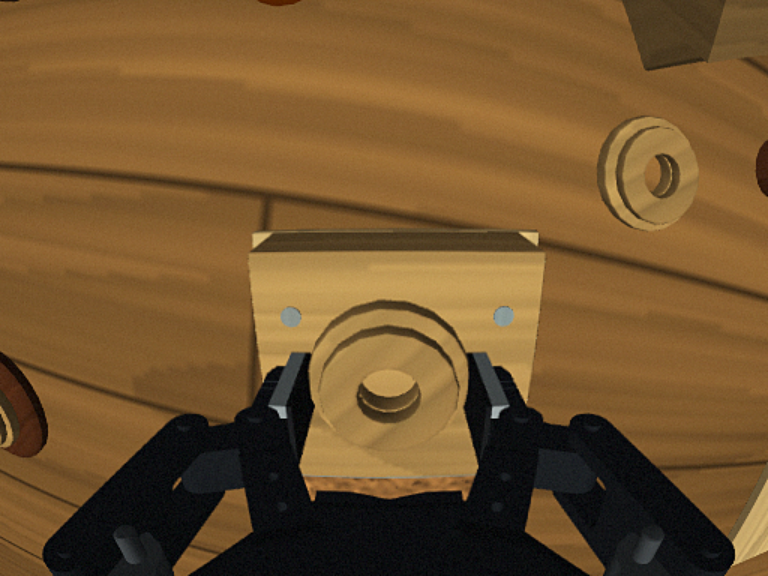

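carry_out --commands '[[[0.15,0.15,0,0,0,0,50],[0.3,0.15,0,0,0,0,50],[0.42,0.15,0,0,0,0,50],[0.5,0.15,0,0,0,0,50],[0.52,0.15,0,0,0,0,50]]]'

```text
t: 7.05
tcp_pos: [0.5986, 0.05, 0.0434]
tool_rot: [-0.704, -0.061, 0.705, -0.061]
force: [-0.4, 0.1, 0.2]
finger_gap: 0.625
```

```bash
python3 - <<'E'
from h import *
e=edge(-.065); go((e[0],e[1],.041,-80))
E
```

```text
t 7.05 tcp [0.5986 0.05   0.0434] jaw -80.1 tilt 0.0 gap 53.4mm F [-0.4  0.1  0.2] q6 1.30
(np.float64(0.5973934667590499), np.float64(0.05173374327935602), 0.041, -80) -> [0.09, -0.08, 0.03, -0.02, 0.0, 0.0]
```

carry_out --commands '[[[0.04,0,0,0,0,0,50],[0.08,0,0,0,0,0,50],[0.1,0,0,0,0,0,50],[0.12,0,0,0,0,0,50],[0.12,0,0,0,0,0,50]]]'

```text
t: 7.55
tcp_pos: [0.5988, 0.0499, 0.041]
tool_rot: [0.705, 0.061, -0.704, 0.061]
force: [-0.7, -0.0, 3.5]
finger_gap: 0.625
```

carry_out --commands '[[[0,0,0,0,0,0,75],[0,0,0,0,0,0,75],[0,0,0,0,0,0,75],[-1,0,0,0,0,0,80],[-2.4,0,0,0,0,0,80]]]'

```text
t: 8.05
tcp_pos: [0.5968, 0.0501, 0.0988]
tool_rot: [-0.702, -0.061, 0.706, -0.061]
force: [0.4, 0.4, 0.9]
finger_gap: 0.936
```

```bash
python3 - <<'E'
from h import *
s=snap('top','t6'); 
im=s['image'][140:240,205:305,::-1];cv2.imwrite('pics/t6c.png',cv2.resize(im,None,fx=6,fy=6,interpolation=cv2.INTER_CUBIC))
e=edge(-.115); go((e[0],e[1],.11,-80),(e[0],e[1],.05,-80)); snap('wrist','w6')
E
```

```text
t 8.10 tcp [0.6014 0.0498 0.1057] jaw -80.1 tilt 0.4 gap 79.7mm F [ 1.3 -0.1  3.5] q6 1.30
(np.float64(0.6466338544096604), np.float64(0.06041615216270255), 0.11, -80) -> [-0.16, -0.11, -1.86, -0.01, -0.08, -0.02]
(np.float64(0.6466338544096604), np.float64(0.06041615216270255), 0.05, -80) -> [2.24, -0.11, -1.84, -0.01, -0.08, -0.02]
```

View pics/w6.png

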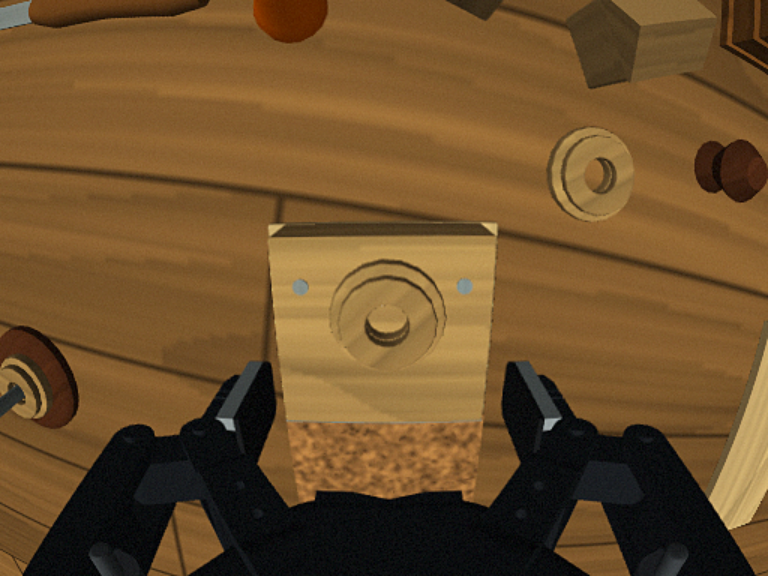

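```bash
cat >> h.py <<'E'
def overlay(f,circles,out,fish=True,pts=[],crop=None,k=1.5):
    s=load(f); im=cv2.resize(s['image'][:,:,::-1],None,fx=k,fy=k,interpolation=cv2.INTER_CUBIC)
    a=np.linspace(0,2*np.pi,90)
    for (x,y,z,r) in circles:
        P=np.c_[x+r*np.cos(a),y+r*np.sin(a),0*a+z]
        cv2.polylines(im,[np.int32(np.round(((proj(s,P,fish)+.5)*k-.5)*8))],True,(0,0,255),1,cv2.LINE_AA,3)
    for p in pts:
        q=(proj(s,p,fish)[0]+.5)*k-.5; cv2.circle(im,tuple(np.int32(np.round(q))),2,(255,0,0),-1)
    if crop: im=im[crop[1]:crop[3],crop[0]:crop[2]]
    cv2.imwrite('pics/'+out+'.png',im)
E
python3 - <<'E'
from h import *
s=load('w6')
x,y=.5985,.050
e0=[*edge(0,-.055),.044];e1=[*edge(0,.055),.044]
e2=[*ramp(-.125,-.055),.044];e3=[*ramp(-.125,.055),.044]
overlay('w6',[(x,y,.054,.028),(x,y,.062,.023),(x,y,.062,.01)],'w6o',pts=[e0,e1,e2,e3],k=2,crop=(250,200,800,700))
E
```

View pics/w6o.png

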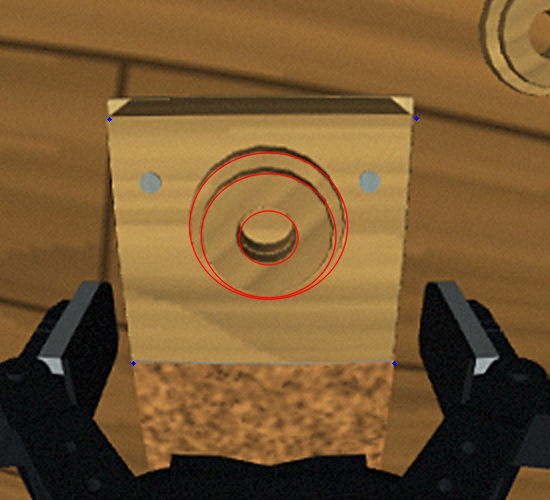

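```bash
python3 - <<'E'
from h import *
a=edge(-.118,.002); go((*a,.11,-80),(*a,.048,-80))
E
```

```text
t 8.15 tcp [0.602  0.0497 0.1044] jaw -80.1 tilt 0.5 gap 80.0mm F [ 1.2 -0.4  0.1] q6 1.30
(np.float64(0.6499355740240308), np.float64(0.058967481189678914), 0.11, -80) -> [-0.21, -0.03, -1.95, -0.01, -0.1, -0.03]
(np.float64(0.6499355740240308), np.float64(0.058967481189678914), 0.048, -80) -> [2.27, -0.04, -1.93, -0.01, -0.1, -0.03]
```

carry_out --commands '[[[-0.2,0,-1,0,-0.1,0,0],[-0.2,0,-1.95,0,-0.1,0,0],[-0.2,0,-1.95,0,-0.1,0,0],[-0.2,0,-1.95,0,-0.1,0,0],[0.4,0,-1.95,0,-0.1,0,0]]]'

```text
t: 8.65
tcp_pos: [0.6467, 0.0583, 0.091]
tool_rot: [-0.702, -0.061, 0.707, -0.062]
force: [0.4, 0.4, -0.0]
finger_gap: 0.079
```

```bash
python3 - <<'E'
from h import *
a=edge(-.118,.002); go((*a,.048,-80)); snap('wrist','w7')
E
```

```text
t 8.65 tcp [0.6467 0.0583 0.091 ] jaw -80.1 tilt 0.4 gap 6.8mm F [ 0.4  0.4 -0. ] q6 1.32
(np.float64(0.6499355740240308), np.float64(0.058967481189678914), 0.048, -80) -> [1.72, -0.01, -0.14, -0.02, 0.08, -0.01]
```

View pics/w7.png

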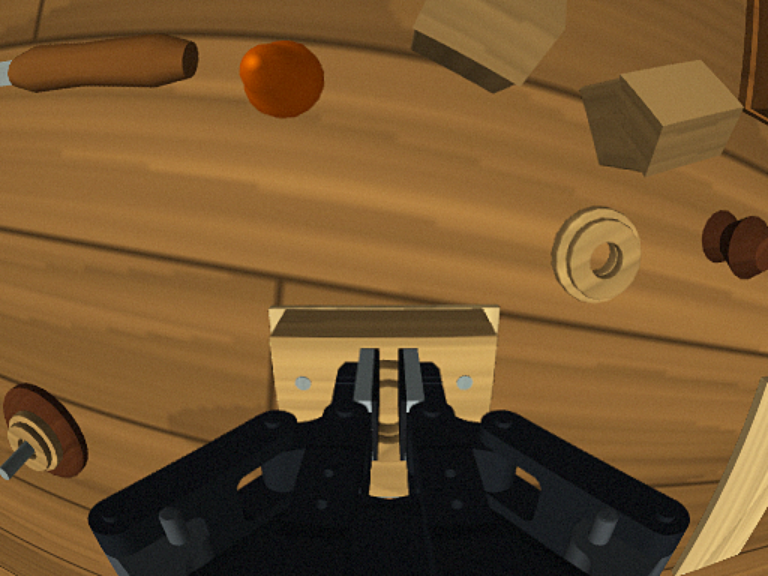

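carry_out --commands '[[[0.5,0,-0.14,0,0,0,0],[1,0,-0.14,0,0,0,0],[1.4,0,-0.14,0,0,0,0],[1.65,0,-0.14,0,0,0,0],[1.65,0,-0.14,0,0,0,0]]]'

```text
t: 9.2
tcp_pos: [0.6488, 0.0589, 0.0476]
tool_rot: [-0.7, -0.061, 0.708, -0.061]
force: [-0.7, 0.6, 0.9]
finger_gap: -0.003
```

```bash
python3 - <<'E'
from h import *
a=edge(-.080,.002);b=edge(-.045,.002);c=edge(-.035,.002); go((*a,.048,-80),(*b,.048,-80),(*c,.048,-80)); snap('side','s7')
im=load('s7')['image'][170:270,180:300,::-1];cv2.imwrite('pics/s7c.png',cv2.resize(im,None,fx=6,fy=6,interpolation=cv2.INTER_CUBIC))
E
```

```text
t 9.20 tcp [0.6488 0.0589 0.0476] jaw -80.1 tilt 0.7 gap -0.3mm F [-0.7  0.6  0.9] q6 1.32
(np.float64(0.6125128794095669), np.float64(0.052368850438335564), 0.048, -80) -> [0.0, 0.01, 1.47, -0.02, 0.13, 0.01]
(np.float64(0.5780446080541396), np.float64(0.04629116421999299), 0.048, -80) -> [0.02, 0.01, 2.87, -0.02, 0.13, 0.01]
(np.float64(0.5681965305240175), np.float64(0.04455468244332369), 0.048, -80) -> [0.02, 0.01, 3.27, -0.02, 0.13, 0.01]
```

View pics/s7c.png

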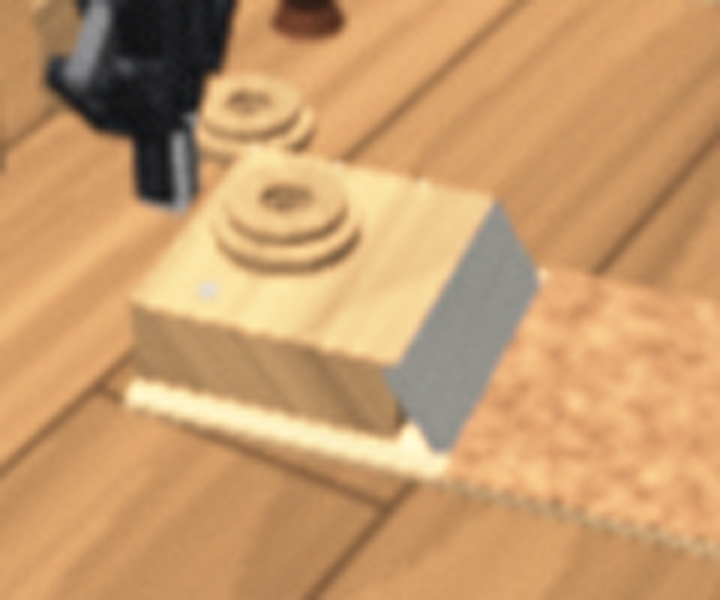

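carry_out --commands '[[[0,0,0.7,0,0.1,0,0],[0,0,1.3,0,0.1,0,0],[0,0,1.8,0,0.1,0,0],[0,0,2.3,0,0.1,0,0],[0,0,2.7,0,0.1,0,0]]]'

```text
t: 9.75
tcp_pos: [0.5833, 0.0471, 0.0505]
tool_rot: [0.705, 0.061, -0.704, 0.061]
force: [0.3, 0.4, -0.5]
finger_gap: -0.003
```

```bash
python3 - <<'E'
from h import *
c=edge(-.0335,.002); go((*c,.048,-80)); s,_=st(); p=s['tcp_pos'][:2]-edge(0); print('along',p@rx); snap('wrist','w8')
snap('top','t8')
E
```

```text
t 9.75 tcp [0.5833 0.0471 0.0505] jaw -80.1 tilt 0.1 gap -0.2mm F [ 0.3  0.4 -0.5] q6 1.29
(np.float64(0.5667193188944992), np.float64(0.04429421017682329), 0.048, -80) -> [0.1, -0.0, 0.67, -0.02, -0.02, -0.0]
t 9.75 tcp [0.5833 0.0471 0.0505] jaw -80.1 tilt 0.1 gap -0.2mm F [ 0.3  0.4 -0.5] q6 1.29
along -0.050304404366533766
```

View pics/w8.png

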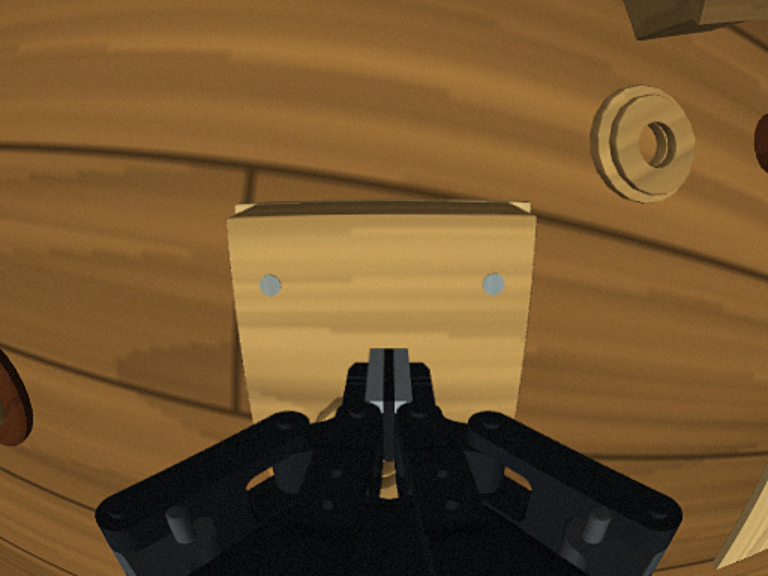

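```bash
python3 - <<'E'
from h import *
snap('side','s8')
x,y=edge(-.011,.002)
# hypothesised wheel: centre = tcp+39
overlay('s8',[(x,y,.054,.028),(x,y,.062,.023)],'s8o',fish=False,k=6,crop=(1080,1020,1800,1620))
s=load('t8');im=s['image'][140:280,205:305,::-1];cv2.imwrite('pics/t8c.png',cv2.resize(im,None,fx=4,fy=4,interpolation=cv2.INTER_CUBIC))
E
```

```text
(no output)
```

View pics/s8o.png

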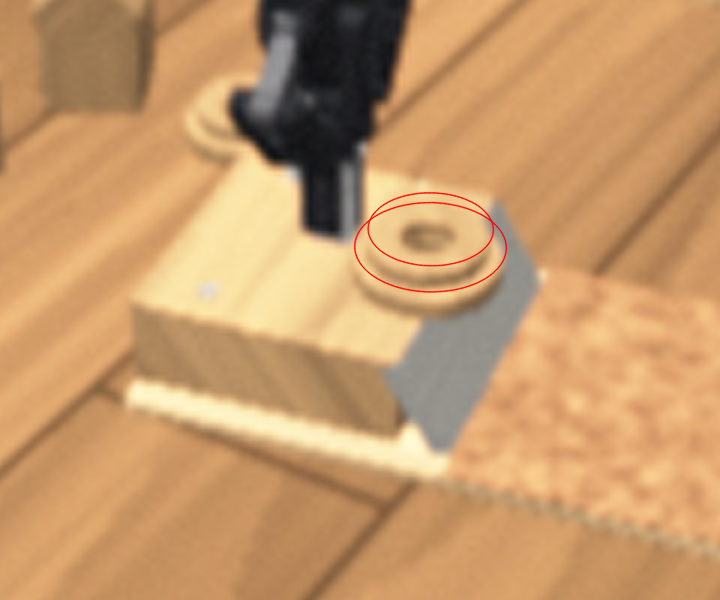

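View pics/t8c.png

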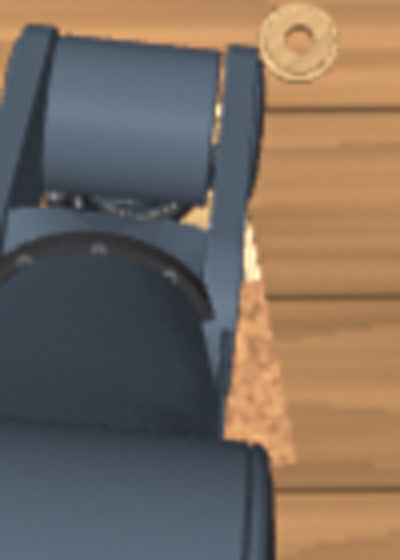

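```bash
python3 - <<'E'
from h import *
s=load('s8')
for n,P in dict(e_near=[*edge(0,-.055),.044],e_far=[*edge(0,.055),.044],b_near=[*ramp(-.125,-.055),.044],foot_near=[*ramp(0,-.065),.008]).items():
    print(n,((proj(s,P)[0]+.5)*6-.5)-[1080,1020])
E
```

```text
e_near [403.15954676 364.23380801]
e_far [503.44946591 197.41171283]
b_near [135.87544094 299.93628803]
foot_near [448.14043587 473.48727696]
```

carry_out --commands '[[[0.05,0,0.2,0,0,0,0],[0.05,0,0.35,0,0,0,0],[0.05,0,0.5,0,0,0,0],[0.05,0,0.6,0,0,0,0],[0.05,0,0.67,0,0,0,0]]]'

```text
t: 10.4
tcp_pos: [0.5667, 0.0444, 0.0485]
tool_rot: [0.704, 0.061, -0.704, 0.061]
force: [-0.2, 0.0, 0.8]
finger_gap: 0.002
```

```bash
python3 - <<'E'
from h import *
s,_=st(); p=s['tcp_pos'][:2]-edge(0); print('along',p@rx)
snap('side','s9')
im=load('s9')['image'][170:270,180:300,::-1];cv2.imwrite('pics/s9c.png',cv2.resize(im,None,fx=6,fy=6,interpolation=cv2.INTER_CUBIC))
E
```

```text
t 10.40 tcp [0.5667 0.0444 0.0485] jaw -80.1 tilt 0.0 gap 0.2mm F [-0.2  0.   0.8] q6 1.28
along -0.03346126558037676
```

View pics/s9c.png

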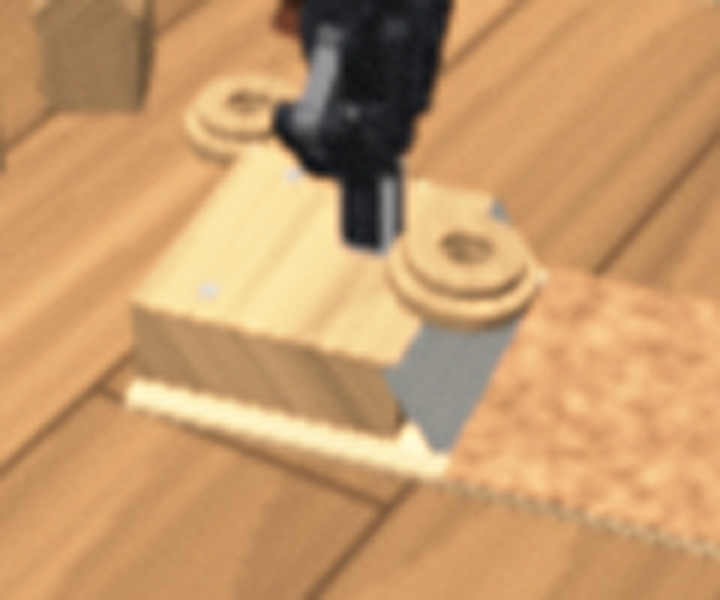

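carry_out --commands '[[[0,0,-0.4,0,0,0,0],[0,0,-1,0,0,0,0],[0,0,-1.2,0,0,0,0],[0,0,-1.2,0,0,0,0],[0,0,-1.2,0,0,0,0]]]'

```text
t: 10.95
tcp_pos: [0.5958, 0.0497, 0.0483]
tool_rot: [-0.704, -0.061, 0.705, -0.061]
force: [-0.7, 0.2, 0.1]
finger_gap: 0.001
```

```bash
python3 - <<'E'
from h import *
snap('side','s10')
im=load('s10')['image'][170:270,180:300,::-1];cv2.imwrite('pics/s10c.png',cv2.resize(im,None,fx=6,fy=6,interpolation=cv2.INTER_CUBIC))
s,_=st(); p=s['tcp_pos'][:2]-edge(0); print('along',p@rx)
a=edge(-.03,.002);b=edge(.05,.002);go((*a,.049,-80),(*b,.049,-80))
E
```

```text
t 11.00 tcp [0.5956 0.0496 0.0483] jaw -80.1 tilt 0.1 gap -0.1mm F [-0.3  0.5 -0.4] q6 1.29
along -0.06282198500089677
t 11.00 tcp [0.5956 0.0496 0.0483] jaw -80.1 tilt 0.1 gap -0.1mm F [-0.3  0.5 -0.4] q6 1.29
(np.float64(0.5632724917589564), np.float64(0.04368644155498904), 0.049, -80) -> [-0.03, 0.01, 1.31, -0.02, 0.02, 0.0]
(np.float64(0.4844878715179799), np.float64(0.0297945873416346), 0.049, -80) -> [-0.02, 0.02, 4.51, -0.02, 0.02, 0.0]
```

View pics/s10c.png

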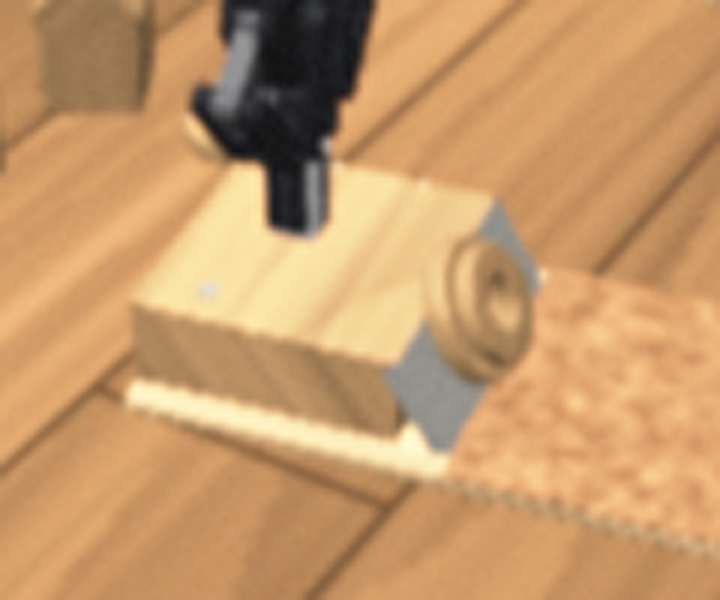

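carry_out --commands '[[[0,0,0.5,0,0,0,0],[0,0,1,0,0,0,0],[0,0,1.5,0,0,0,0],[0,0,2,0,0,0,0],[0,0,2.5,0,0,0,0]]]'

```text
t: 11.5
tcp_pos: [0.5336, 0.0387, 0.0485]
tool_rot: [-0.704, -0.061, 0.705, -0.061]
force: [0.2, -0.8, -0.4]
finger_gap: -0.002
```

```bash
python3 - <<'E'
from h import *
snap('side','s11')
im=load('s11')['image'][170:270,180:300,::-1];cv2.imwrite('pics/s11c.png',cv2.resize(im,None,fx=6,fy=6,interpolation=cv2.INTER_CUBIC))
s,_=st(); p=s['tcp_pos'][:2]-edge(0); print('along',p@rx)
b=edge(.05,.002);go((*b,.049,-80))
E
```

```text
t 11.55 tcp [0.5304 0.0388 0.0483] jaw -80.1 tilt 0.3 gap -0.3mm F [-2.5  0.1  0.3] q6 1.26
along 0.0031942839397068002
t 11.55 tcp [0.5304 0.0388 0.0483] jaw -80.1 tilt 0.3 gap -0.3mm F [-2.5  0.1  0.3] q6 1.26
(np.float64(0.4844878715179799), np.float64(0.0297945873416346), 0.049, -80) -> [-0.02, 0.04, 1.87, -0.02, 0.06, 0.02]
```

View pics/s11c.png

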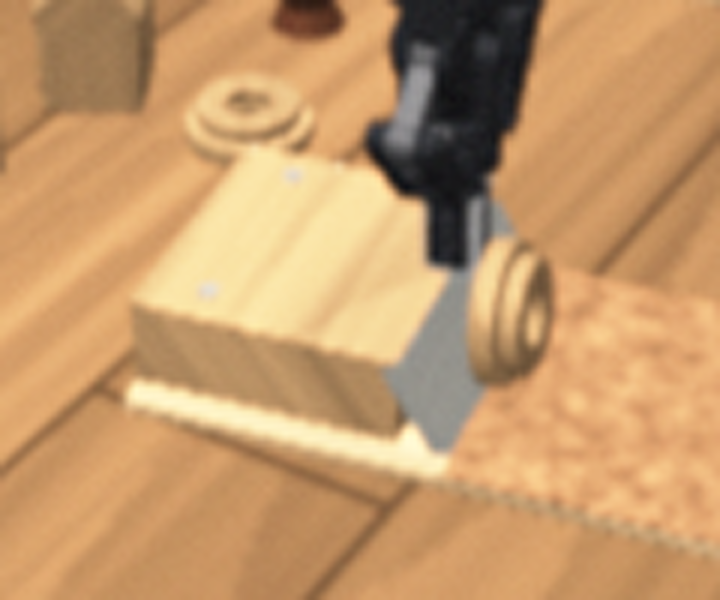

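Toppling as intended; finish the push.

carry_out --commands '[[[0,0,0.5,0,0,0,0],[0,0,1,0,0,0,0],[0,0,1.5,0,0,0,0],[0,0,1.8,0,0,0,0],[0,0,1.8,0,0,0,0]]]'

```text
t: 12.05
tcp_pos: [0.4892, 0.0311, 0.0485]
tool_rot: [-0.704, -0.061, 0.705, -0.061]
force: [0.2, -0.1, -0.2]
finger_gap: -0.003
```

```bash
python3 - <<'E'
from h import *
snap('side','s12')
im=load('s12')['image'][170:270,210:330,::-1];cv2.imwrite('pics/s12c.png',cv2.resize(im,None,fx=6,fy=6,interpolation=cv2.INTER_CUBIC))
s,_=st(); p=s['tcp_pos'][:2]-edge(0); print('along',p@rx)
E
```

```text
t 12.10 tcp [0.4905 0.031  0.0486] jaw -80.1 tilt 0.0 gap 0.1mm F [ 0.1 -0.4 -0.3] q6 1.23
along 0.043903982470175004
```

View pics/s12c.png

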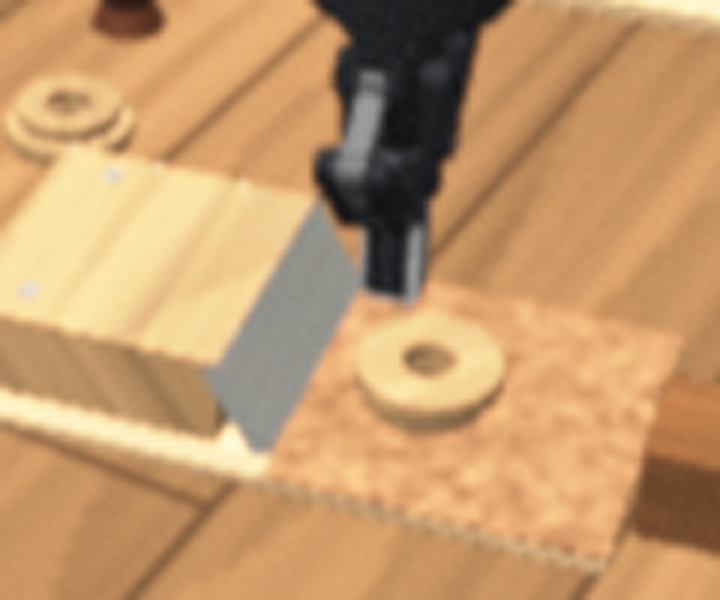

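carry_out --commands '[[[-1,0,0,0,0,0,40],[-2,0,0,0,0,0,75],[-3,0,0.6,0,0,0,75],[-3,0,1.2,0,0,0,75],[-3,0,1.2,0,0,0,75]]]'

```text
t: 12.6
tcp_pos: [0.46, 0.026, 0.1243]
tool_rot: [-0.704, -0.061, 0.705, -0.061]
force: [0.1, 0.0, 0.9]
finger_gap: 0.846
```

carry_out --commands '[[[0,0,0,0,0,0,75],[0,0,0,0,0,0,75],[0,0,0,0,0,0,75],[0,0,0,0,0,0,75],[0,0,0,0,0,0,75]]]'

```text
t: 13.1
tcp_pos: [0.4611, 0.0259, 0.1232]
tool_rot: [-0.704, -0.061, 0.705, -0.061]
force: [-0.1, -0.4, -0.2]
finger_gap: 0.881
```

```bash
python3 - <<'E'
from h import *
snap('wrist','w13'); st()
x,y=.455,.027
overlay('w13',[(x,y,.026,.028),(x,y,.026,.01)],'w13o',k=1.5,pts=[[*ramp(0,-.065),.008],[*ramp(0,.065),.008]])
E
```

```text
t 13.15 tcp [0.461  0.0259 0.1233] jaw -80.1 tilt 0.0 gap 74.9mm F [-0.2 -0.5 -0.3] q6 1.21
```

View pics/w13o.png

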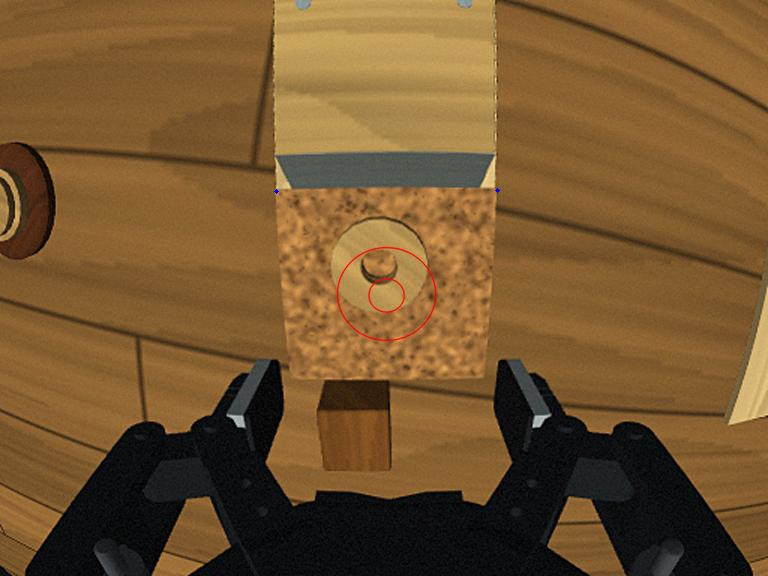

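```bash
python3 - <<'E'
from h import *
s=load('w13')
p=at(s,(379.5+.5)/1.5-.5,(264.5+.5)/1.5-.5,.026,True); print(p)
x,y=p[:2]
overlay('w13',[(x,y,.026,.028),(x,y,.026,.01)],'w13o',k=2.5,crop=(420,250,850,650))
go((x,y,.10,-80),(x,y,.012,-80))
E
```

```text
[0.47215394 0.03369715 0.026     ]
t 13.15 tcp [0.461  0.0259 0.1233] jaw -80.1 tilt 0.0 gap 74.9mm F [-0.2 -0.5 -0.3] q6 1.21
(np.float64(0.4721539354784529), np.float64(0.03369715479706318), 0.1, -80) -> [0.93, -0.23, -0.49, -0.02, 0.0, 0.0]
(np.float64(0.4721539354784529), np.float64(0.03369715479706318), 0.012, -80) -> [4.45, -0.23, -0.5, -0.02, 0.0, 0.0]
```

View pics/w13o.png

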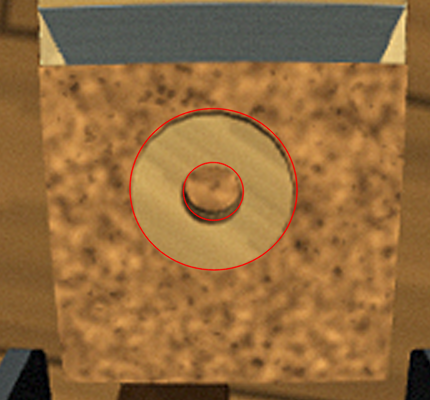

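carry_out --commands '[[[1,-0.23,-0.5,0,0,0,75],[2,-0.23,-0.5,0,0,0,75],[3,-0.23,-0.5,0,0,0,75],[4,-0.23,-0.5,0,0,0,75],[4.5,-0.23,-0.5,0,0,0,75]]]'

```text
t: 13.65
tcp_pos: [0.4715, 0.0338, 0.0093]
tool_rot: [-0.704, -0.061, 0.705, -0.061]
force: [0.1, 0.3, -1.0]
finger_gap: 0.875
```

```bash
python3 - <<'E'
from h import *
go((.4722,.0337,.010,-80)); snap('wrist','w14')
E
```

```text
t 13.65 tcp [0.4715 0.0338 0.0093] jaw -80.1 tilt 0.1 gap 74.7mm F [ 0.1  0.3 -1. ] q6 1.23
(0.4722, 0.0337, 0.01, -80) -> [-0.03, 0.01, -0.03, -0.02, 0.03, 0.01]
```

View pics/w14.png

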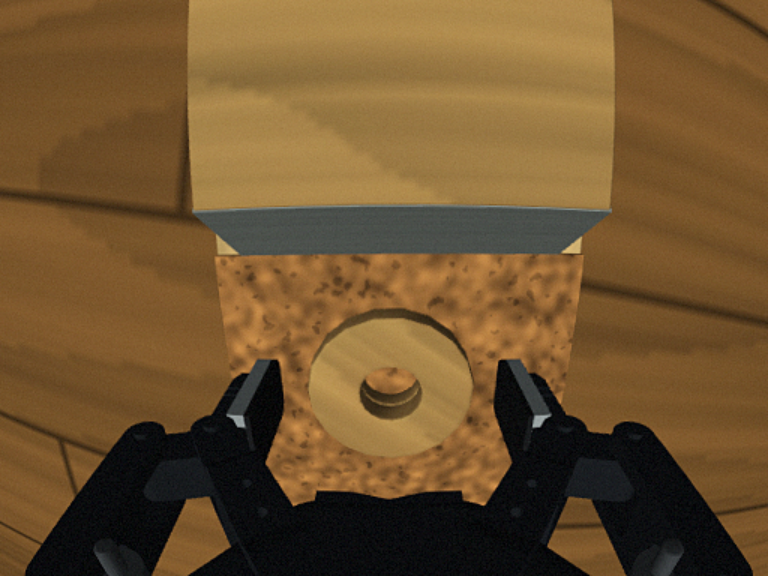

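carry_out --commands '[[[-0.03,0,-0.03,0,0,0,65],[-0.03,0,-0.03,0,0,0,50],[-0.03,0,-0.03,0,0,0,50],[-0.03,0,-0.03,0,0,0,50],[-0.03,0,-0.03,0,0,0,50]]]'

```text
t: 14.2
tcp_pos: [0.4738, 0.0337, 0.013]
tool_rot: [0.705, 0.061, -0.704, 0.061]
force: [-0.3, 0.3, 7.0]
finger_gap: 0.633
```

carry_out --commands '[[[0,0,0,0,0,0,50],[0,0,0,0,0,0,50],[-0.6,0,0,0,0,0,50],[-1.5,0,0,0,0,0,50],[-2.5,0,0,0,0,0,50]]]'

```text
t: 14.7
tcp_pos: [0.4727, 0.0338, 0.075]
tool_rot: [-0.704, -0.061, 0.705, -0.061]
force: [0.6, 0.1, -0.6]
finger_gap: 0.628
```

```bash
python3 - <<'E'
from h import *
st(); snap('wrist','w15');snap('top','t15')
E
```

```text
t 14.70 tcp [0.4727 0.0338 0.075 ] jaw -80.1 tilt 0.0 gap 53.6mm F [ 0.6  0.1 -0.6] q6 1.23
```

View pics/t15.png

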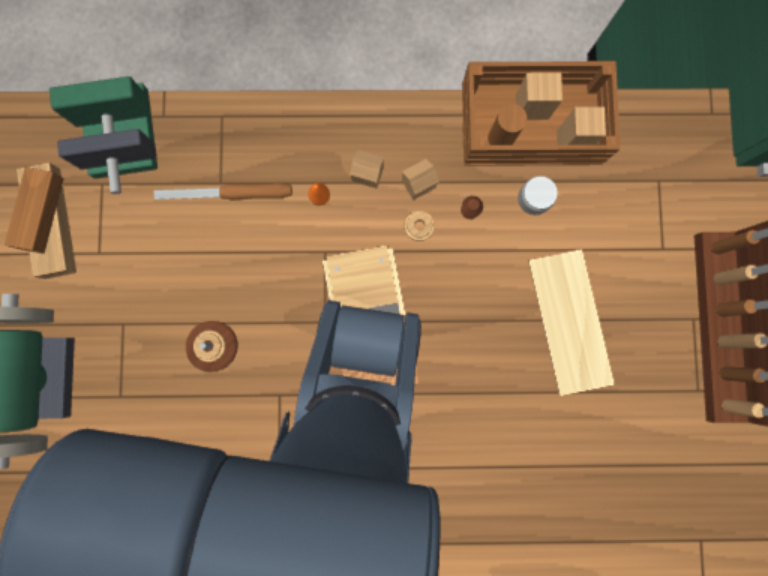

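View pics/w15.png

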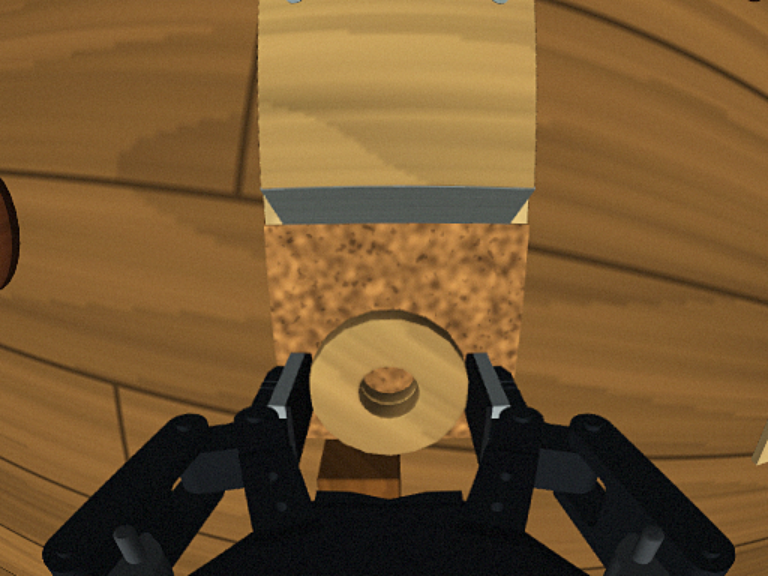

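```bash
python3 - <<'E'
from h import *
go((.587,-.311,.075,-79.2))
E
```

```text
t 14.80 tcp [0.475  0.0336 0.077 ] jaw -80.1 tilt 0.4 gap 53.5mm F [ 0.   0.3 -0.9] q6 1.23
(0.587, -0.311, 0.075, -79.2) -> [0.13, 14.35, -2.03, -0.17, -0.07, -0.03]
```

carry_out --commands '[[[0,1.5,-0.2,0,0,0,50],[0,3.4,-0.5,0,0,0,50],[0,5.3,-0.8,0,0,0,50],[0,7.2,-1,-0.1,0,0,50],[0,9,-1.3,-0.2,0,0,50]]]'

```text
t: 15.3
tcp_pos: [0.5436, -0.1842, 0.0736]
tool_rot: [-0.704, -0.067, 0.704, -0.067]
force: [0.9, 0.0, -0.1]
finger_gap: 0.632
```

```bash
python3 - <<'E'
from h import *
go((.587,-.311,.075,-79.2))
E
```

```text
t 15.30 tcp [ 0.5436 -0.1842  0.0736] jaw -79.1 tilt 0.0 gap 54.0mm F [ 0.9  0.  -0.1] q6 0.86
(0.587, -0.311, 0.075, -79.2) -> [-0.06, 5.31, -0.75, 0.02, 0.01, 0.01]
```

carry_out --commands '[[[0,1.8,-0.2,0,0,0,50],[0,3.5,-0.5,0,0,0,50],[0,5,-0.7,0,0,0,50],[0,5.3,-0.75,0,0,0,50],[0,5.3,-0.75,0,0,0,50]]]'

```text
t: 15.8
tcp_pos: [0.587, -0.3101, 0.0733]
tool_rot: [-0.704, -0.067, 0.704, -0.066]
force: [-0.6, 0.9, -0.6]
finger_gap: 0.627
```

```bash
cat >> h.py <<'E'
L0=np.array([[.125,.05],[.125,-.05],[-.125,-.05],[-.125,.05]])
def bpts(a):
    c,sn=np.cos(a[2]),np.sin(a[2]);return np.c_[a[0]+c*L0[:,0]-sn*L0[:,1],a[1]+sn*L0[:,0]+c*L0[:,1],0*L0[:,0]+.010]
E
python3 - <<'E'
from h import *
go((.587,-.311,.02,-79.2)); snap('wrist','w16')
overlay('w16',[],'w16o',pts=list(bpts([.5084,-.3264,.1886])))
E
```

```text
t 15.80 tcp [ 0.587  -0.3101  0.0733] jaw -79.2 tilt 0.0 gap 53.6mm F [-0.6  0.9 -0.6] q6 0.73
(0.587, -0.311, 0.02, -79.2) -> [2.13, 0.04, 0.0, -0.0, 0.0, 0.0]
```

View pics/w16o.png

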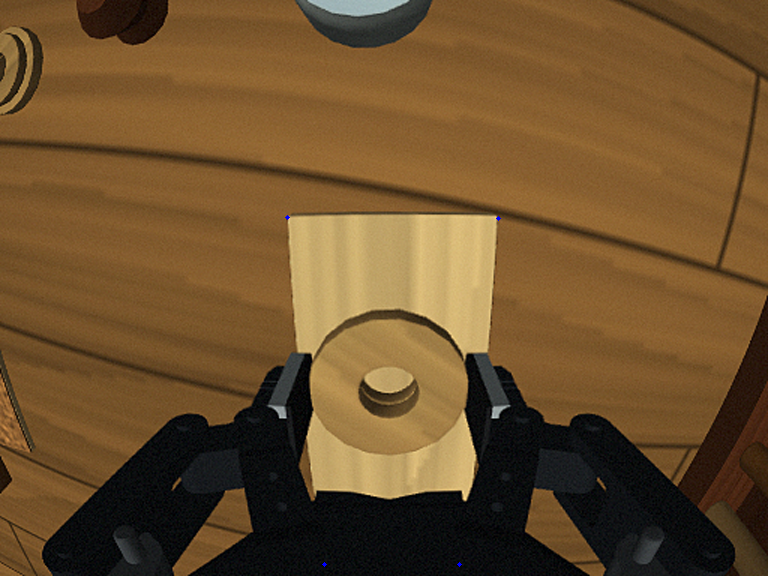

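carry_out --commands '[[[0.6,0,0,0,0,0,50],[1.2,0,0,0,0,0,50],[1.8,0,0,0,0,0,50],[2.15,0,0,0,0,0,50],[2.2,0,0,0,0,0,50]]]'

```text
t: 16.35
tcp_pos: [0.586, -0.3074, 0.0169]
tool_rot: [-0.703, -0.068, 0.705, -0.066]
force: [0.4, 0.3, -0.2]
finger_gap: 0.634
```

carry_out --commands '[[[0.03,0,0,0,0,0,50],[0.06,0,0,0,0,0,50],[0.1,0,0,0,0,0,50],[0.13,0,0,0,0,0,50],[0.13,0,0,0,0,0,50]]]'

```text
t: 16.85
tcp_pos: [0.5873, -0.3089, 0.0163]
tool_rot: [0.704, 0.067, -0.704, 0.067]
force: [-0.4, -0.5, 0.6]
finger_gap: 0.632
```

carry_out --commands '[[[0.03,0,0,0,0,0,50],[0.06,0,0,0,0,0,50],[0.08,0,0,0,0,0,50],[0.08,0,0,0,0,0,50],[0.08,0,0,0,0,0,50]]]'

```text
t: 17.35
tcp_pos: [0.5874, -0.3089, 0.0151]
tool_rot: [0.704, 0.067, -0.704, 0.067]
force: [-1.7, -0.0, 5.8]
finger_gap: 0.631
```

carry_out --commands '[[[0,0,0,0,0,0,70],[0,0,0,0,0,0,75],[0,0,0,0,0,0,75],[0,0,0,0,0,0,75],[-0.6,0,0,0,0,0,75]]]'

```text
t: 17.85
tcp_pos: [0.5857, -0.3076, 0.0272]
tool_rot: [-0.703, -0.068, 0.705, -0.066]
force: [-0.7, 0.4, -0.2]
finger_gap: 0.882
```

carry_out --commands '[[[-1,0,0,0,0,0,75],[-2,0,0,0,0,0,75],[-3,0,0,0,0,0,75],[-3.5,0,0,0,0,0,75],[-3.5,0,0,0,0,0,75]]]'

```text
t: 18.35
tcp_pos: [0.5887, -0.3098, 0.1195]
tool_rot: [0.705, 0.066, -0.702, 0.069]
force: [0.7, -0.4, -0.5]
finger_gap: 0.873
```

```bash
python3 - <<'E'
from h import *
st(); snap('wrist','w17')
overlay('w17',[(.587,-.309,.028,.028)],'w17o',pts=list(bpts([.5084,-.3264,.1886])))
go((.471,.322,.13,-80))
E
```

```text
t 18.35 tcp [ 0.5887 -0.3098  0.1195] jaw -79.1 tilt 0.3 gap 74.6mm F [ 0.7 -0.4 -0.5] q6 0.73
t 18.40 tcp [ 0.5877 -0.3091  0.1177] jaw -79.1 tilt 0.1 gap 75.3mm F [-1.2  0.3 -0.9] q6 0.73
(0.471, 0.322, 0.13, -80) -> [-0.53, -25.67, -0.2, 0.18, -0.02, -0.02]
```

View pics/w17o.png

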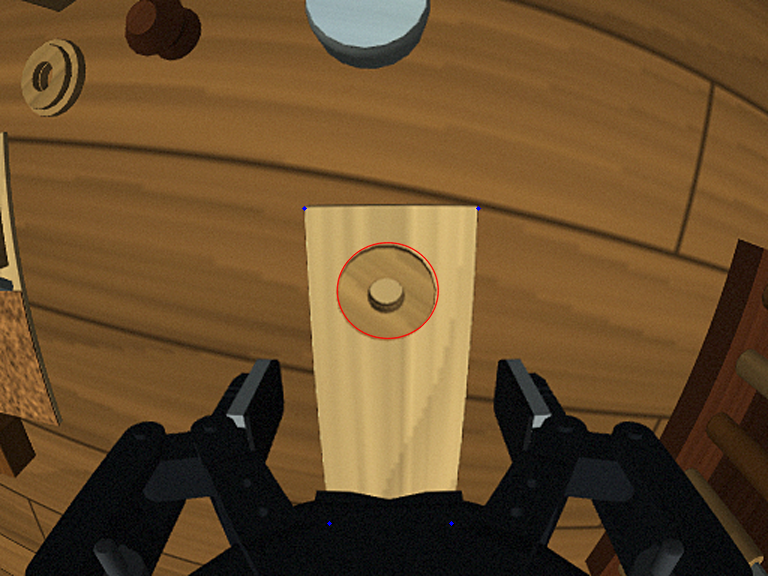

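carry_out --commands '[[[-0.5,-25.7,-0.2,0.2,0,0,75],[-0.5,-25.7,-0.2,0.2,0,0,75],[-0.5,-25.7,-0.2,0.2,0,0,75],[-0.5,-25.7,-0.2,0.2,0,0,75],[-0.5,-25.7,-0.2,0.2,0,0,75]]]'

```text
t: 18.9
tcp_pos: [0.5401, -0.061, 0.1199]
tool_rot: [-0.703, -0.061, 0.706, -0.06]
force: [-0.4, 0.6, 0.1]
finger_gap: 0.871
```

```bash
python3 - <<'E'
from h import *
go((.471,.322,.13,-80))
E
```

```text
t 18.90 tcp [ 0.5401 -0.061   0.1199] jaw -80.1 tilt 0.2 gap 74.4mm F [-0.4  0.6  0.1] q6 1.08
(0.471, 0.322, 0.13, -80) -> [-0.38, -15.57, 0.1, -0.03, 0.03, 0.02]
```

carry_out --commands '[[[-0.4,-15.6,0.1,0,0,0,75],[-0.4,-15.6,0.1,0,0,0,75],[-0.4,-15.6,0.1,0,0,0,75],[-0.4,-15.6,0.1,0,0,0,75],[-0.4,-15.6,0.1,0,0,0,75]]]'

```text
t: 19.4
tcp_pos: [0.4955, 0.1846, 0.1264]
tool_rot: [-0.703, -0.061, 0.706, -0.061]
force: [0.8, 0.4, -0.4]
finger_gap: 0.876
```

```bash
python3 - <<'E'
from h import *
go((.471,.322,.13,-80))
E
```

```text
t 19.40 tcp [0.4955 0.1846 0.1264] jaw -80.1 tilt 0.2 gap 74.8mm F [ 0.8  0.4 -0.4] q6 1.54
(0.471, 0.322, 0.13, -80) -> [-0.14, -5.58, 0.02, -0.02, 0.03, 0.0]
```

carry_out --commands '[[[-0.1,-2,0,0,0,0,75],[-0.1,-4,0,0,0,0,75],[-0.1,-5.6,0,0,0,0,75],[-0.1,-5.6,0,0,0,0,75],[-0.1,-5.6,0,0,0,0,75]]]'

```text
t: 19.9
tcp_pos: [0.4717, 0.3211, 0.1289]
tool_rot: [-0.703, -0.062, 0.705, -0.063]
force: [0.6, -0.6, -0.0]
finger_gap: 0.879
```

```bash
python3 - <<'E'
from h import *
snap('wrist','w18');x,y=.471,.322
overlay('w18',[(x,y,.022,.028),(x,y,.030,.023),(x,y,.03,.01),(x,y,.064,.006)],'w18o',k=2,crop=(250,100,850,600))
go((.471,.322,.08,-80),(.471,.322,.0095,-80))
E
```

```text
t 19.95 tcp [0.4721 0.3201 0.129 ] jaw -80.0 tilt 0.2 gap 74.7mm F [ 0.4 -0.3 -0.7] q6 1.80
(0.471, 0.322, 0.08, -80) -> [1.96, -0.08, 0.03, -0.01, 0.03, -0.01]
(0.471, 0.322, 0.0095, -80) -> [4.78, -0.09, 0.02, -0.01, 0.03, -0.01]
```

View pics/w18o.png

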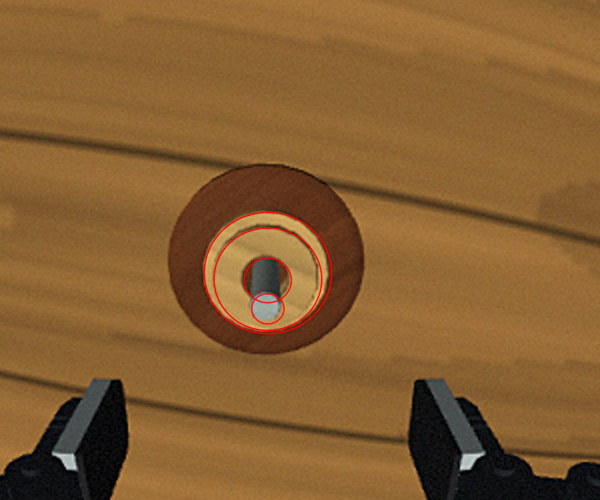

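carry_out --commands '[[[1.2,-0.09,0,0,0,0,75],[2.4,-0.09,0,0,0,0,75],[3.4,-0.09,0,0,0,0,75],[4.3,-0.09,0,0,0,0,75],[4.7,-0.09,0,0,0,0,75]]]'

```text
t: 20.45
tcp_pos: [0.4718, 0.3204, 0.0104]
tool_rot: [-0.703, -0.059, 0.706, -0.061]
force: [0.0, 0.1, -0.7]
finger_gap: 0.877
```

carry_out --commands '[[[0,0,0,0,0,0,65],[0,0,0,0,0,0,65],[0,0,0,0,0,0,62],[0,0,0,0,0,0,62],[0,0,0,0,0,0,62]]]'

```text
t: 20.95
tcp_pos: [0.4732, 0.3233, 0.0137]
tool_rot: [0.705, 0.061, -0.704, 0.061]
force: [0.1, 0.3, -0.1]
finger_gap: 0.725
```

```bash
python3 - <<'E'
from h import *
go((.471,.322,.0105,-80)); snap('wrist','w19')
E
```

```text
t 20.95 tcp [0.4732 0.3233 0.0137] jaw -80.1 tilt 0.1 gap 61.9mm F [ 0.1  0.3 -0.1] q6 1.80
(0.471, 0.322, 0.0105, -80) -> [0.13, 0.04, 0.09, -0.01, -0.02, 0.0]
```

View pics/w19.png

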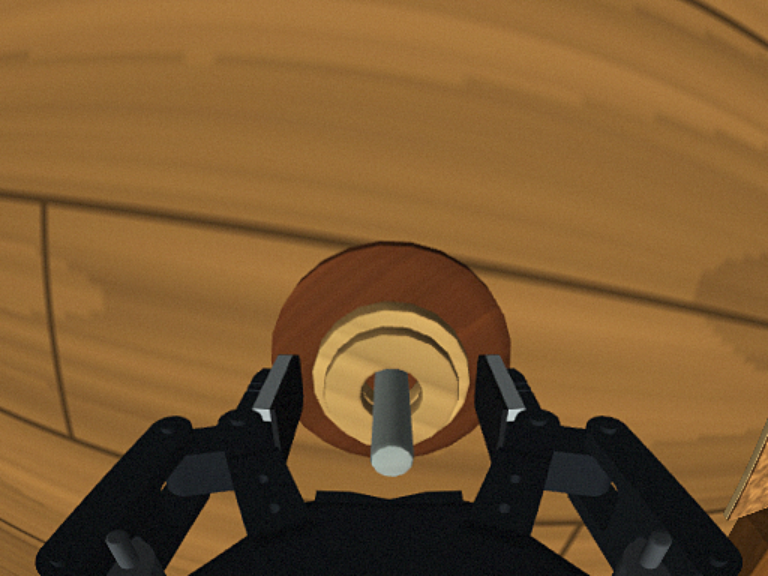

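carry_out --commands '[[[0.1,0.04,0.05,0,0,0,62],[0.1,0.04,0.05,0,0,0,50],[0.1,0.04,0.05,0,0,0,50],[0.1,0.04,0.05,0,0,0,50],[0.1,0.04,0.05,0,0,0,50]]]'

```text
t: 21.5
tcp_pos: [0.4714, 0.3217, 0.0109]
tool_rot: [-0.704, -0.061, 0.705, -0.061]
force: [-1.2, -1.2, 5.9]
finger_gap: 0.622
```

carry_out --commands '[[[0,0,0,0,0,0,50],[0,0,0,0,0,0,50],[0,0,0,0,0,0,50],[-0.4,0,0,0,0,0,50],[-0.8,0,0,0,0,0,50]]]'

```text
t: 22.0
tcp_pos: [0.4713, 0.3217, 0.0306]
tool_rot: [-0.704, -0.061, 0.705, -0.061]
force: [0.5, 0.6, -0.1]
finger_gap: 0.62
```

```bash
python3 - <<'E'
from h import *
st(); snap('wrist','w20')
E
```

```text
t 22.00 tcp [0.4713 0.3217 0.0306] jaw -80.1 tilt 0.1 gap 52.9mm F [ 0.5  0.6 -0.1] q6 1.80
```

View pics/w20.png

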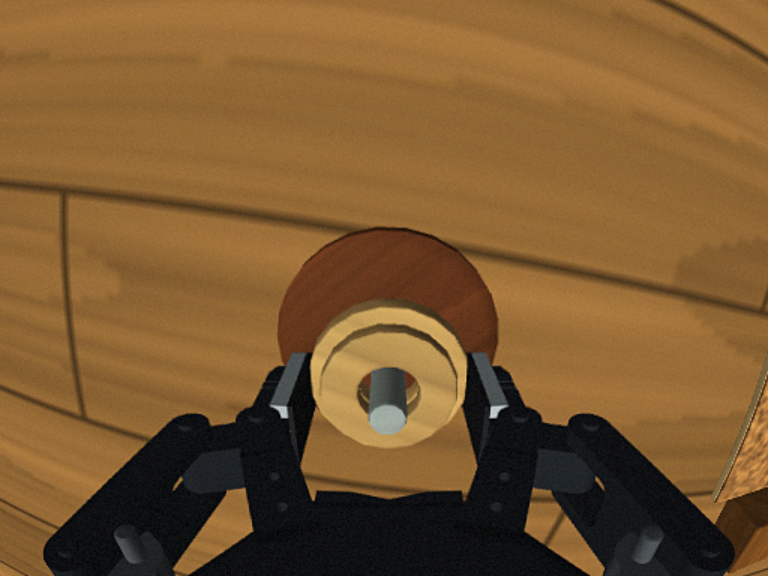

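carry_out --commands '[[[-0.7,0,0,0,0,0,50],[-1.5,0,0,0,0,0,50],[-2.3,0,0,0,0,0,50],[-2.8,0,0,0,0,0,50],[-2.8,0,0,0,0,0,50]]]'

```text
t: 22.55
tcp_pos: [0.4729, 0.3225, 0.1023]
tool_rot: [0.706, 0.062, -0.703, 0.061]
force: [0.4, -0.6, -0.2]
finger_gap: 0.62
```

```bash
python3 - <<'E'
from h import *
e=edge(-.066); go((e[0],e[1],.09,-80))
E
```

```text
t 22.55 tcp [0.4729 0.3225 0.1023] jaw -80.1 tilt 0.3 gap 52.9mm F [ 0.4 -0.6 -0.2] q6 1.80
(np.float64(0.5983782745120622), np.float64(0.05190739145702295), 0.09, -80) -> [0.49, 11.53, -3.08, -0.02, -0.05, 0.01]
```

carry_out --commands '[[[0.1,2,-0.5,0,0,0,50],[0.2,4,-1,0,0,0,50],[0.3,6,-1.6,0,0,0,50],[0.4,8,-2.1,0,0,0,50],[0.5,9.8,-2.6,0,0,0,50]]]'

```text
t: 23.05
tcp_pos: [0.5761, 0.0933, 0.0869]
tool_rot: [-0.704, -0.061, 0.705, -0.061]
force: [-0.1, 0.8, -0.9]
finger_gap: 0.619
```

```bash
python3 - <<'E'
from h import *
e=edge(-.066); go((e[0],e[1],.09,-80),(e[0],e[1],.052,-80))
E
```

```text
t 23.05 tcp [0.5761 0.0933 0.0869] jaw -80.1 tilt 0.1 gap 52.9mm F [-0.1  0.8 -0.9] q6 1.37
(np.float64(0.5983782745120622), np.float64(0.05190739145702295), 0.09, -80) -> [-0.13, 1.78, -0.59, -0.02, 0.02, 0.01]
(np.float64(0.5983782745120622), np.float64(0.05190739145702295), 0.052, -80) -> [1.39, 1.79, -0.59, -0.02, 0.02, 0.01]
```

carry_out --commands '[[[0,1,-0.3,0,0,0,50],[0,1.8,-0.6,0,0,0,50],[0.4,1.8,-0.6,0,0,0,50],[0.9,1.8,-0.6,0,0,0,50],[1.3,1.8,-0.6,0,0,0,50]]]'

```text
t: 23.55
tcp_pos: [0.5968, 0.055, 0.0537]
tool_rot: [-0.703, -0.062, 0.706, -0.061]
force: [0.2, 0.5, -0.5]
finger_gap: 0.621
```

carry_out --commands '[[[0,0,0,0,0,0,50],[0,0,0,0,0,0,50],[0.1,0,0,0,0,0,50],[0.2,0,0,0,0,0,50],[0.2,0,0,0,0,0,50]]]'

```text
t: 24.05
tcp_pos: [0.5987, 0.0536, 0.0505]
tool_rot: [0.704, 0.061, -0.704, 0.061]
force: [-0.3, 0.4, -0.7]
finger_gap: 0.619
```

```bash
python3 - <<'E'
from h import *
e=edge(-.066); go((e[0],e[1],.043,-80))
E
```

```text
t 24.05 tcp [0.5987 0.0536 0.0505] jaw -80.1 tilt 0.0 gap 52.9mm F [-0.3  0.4 -0.7] q6 1.30
(np.float64(0.5983782745120622), np.float64(0.05190739145702295), 0.043, -80) -> [0.3, 0.06, 0.02, -0.01, -0.0, 0.0]
```

carry_out --commands '[[[0.1,0.05,0,0,0,0,50],[0.2,0.05,0,0,0,0,50],[0.25,0.05,0,0,0,0,50],[0.3,0.05,0,0,0,0,50],[0.3,0.05,0,0,0,0,50]]]'

```text
t: 24.55
tcp_pos: [0.599, 0.0521, 0.043]
tool_rot: [0.704, 0.061, -0.704, 0.061]
force: [0.0, -0.0, -0.3]
finger_gap: 0.615
```

carry_out --commands '[[[0.03,0,0,0,0,0,50],[0.06,0,0,0,0,0,50],[0.06,0,0,0,0,0,50],[0.06,0,0,0,0,0,50],[0.06,0,0,0,0,0,50]]]'

```text
t: 25.05
tcp_pos: [0.599, 0.0521, 0.0429]
tool_rot: [0.705, 0.061, -0.704, 0.061]
force: [-2.3, -0.2, 8.7]
finger_gap: 0.621
```

Contact; release and rise.

carry_out --commands '[[[0,0,0,0,0,0,70],[0,0,0,0,0,0,75],[0,0,0,0,0,0,75],[-1,0,0,0,0,0,80],[-2.2,0,0,0,0,0,80]]]'

```text
t: 25.55
tcp_pos: [0.5976, 0.0523, 0.0952]
tool_rot: [-0.703, -0.061, 0.706, -0.061]
force: [0.3, 0.0, -0.4]
finger_gap: 0.94
```

```bash
python3 - <<'E'
from h import *
snap('wrist','w21'); st()
x,y=.599,.052
overlay('w21',[(x,y,.054,.028),(x,y,.062,.023)],'w21o',pts=[[*edge(0,-.055),.044],[*edge(0,.055),.044],[*ramp(-.125,-.055),.044],[*ramp(-.125,.055),.044]],k=2,crop=(250,200,800,700))
p=np.array([x,y])-edge(0); print(p@rx, p@[-rx[1],rx[0]])
a=edge(-.118,.0);go((*a,.11,-80),(*a,.048,-80))
E
```

```text
t 25.60 tcp [0.6014 0.0521 0.101 ] jaw -80.1 tilt 0.4 gap 80.1mm F [1.1 0.4 3.2] q6 1.30
-0.06662836138549083 1.675988687052776e-05
t 25.60 tcp [0.6014 0.0521 0.101 ] jaw -80.1 tilt 0.4 gap 80.1mm F [1.1 0.4 3.2] q6 1.30
(np.float64(0.649588277668697), np.float64(0.06093709669570333), 0.11, -80) -> [-0.35, -0.02, -1.96, -0.01, -0.07, -0.02]
(np.float64(0.649588277668697), np.float64(0.06093709669570333), 0.048, -80) -> [2.13, -0.02, -1.95, -0.01, -0.07, -0.02]
```

View pics/w21o.png

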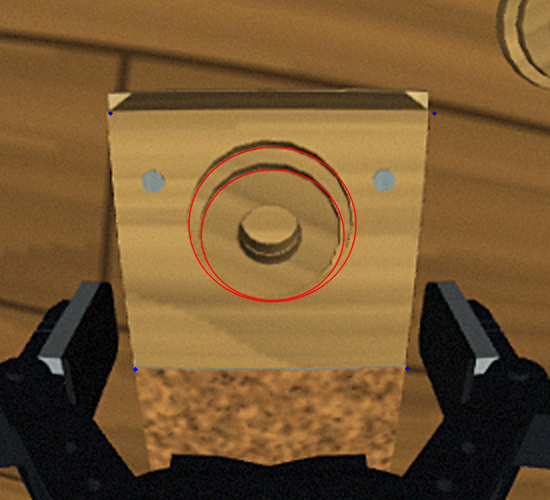

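carry_out --commands '[[[-0.3,0,-1,0,-0.1,0,0],[-0.3,0,-1.95,0,-0.1,0,0],[-0.3,0,-1.95,0,-0.1,0,0],[-0.3,0,-1.95,0,-0.1,0,0],[0.3,0,-1.95,0,-0.1,0,0]]]'

```text
t: 26.1
tcp_pos: [0.6471, 0.0605, 0.0897]
tool_rot: [-0.702, -0.061, 0.707, -0.062]
force: [0.7, -0.7, 0.4]
finger_gap: 0.081
```

```bash
python3 - <<'E'
from h import *
a=edge(-.118,.0); go((*a,.048,-80))
E
```

```text
t 26.10 tcp [0.6471 0.0605 0.0897] jaw -80.1 tilt 0.4 gap 6.9mm F [ 0.7 -0.7  0.4] q6 1.32
(np.float64(0.649588277668697), np.float64(0.06093709669570333), 0.048, -80) -> [1.67, -0.0, -0.11, -0.02, 0.08, -0.01]
```

carry_out --commands '[[[0.5,0,-0.1,0,0,0,0],[1,0,-0.1,0,0,0,0],[1.4,0,-0.1,0,0,0,0],[1.6,0,-0.1,0,0,0,0],[1.6,0,-0.1,0,0,0,0]]]'

```text
t: 26.6
tcp_pos: [0.6482, 0.0609, 0.0476]
tool_rot: [-0.701, -0.061, 0.708, -0.061]
force: [-0.3, -0.2, 0.7]
finger_gap: 0.004
```

```bash
python3 - <<'E'
from h import *
b=edge(-.050,.0);c=edge(-.0335,.0); go((*b,.048,-80),(*c,.048,-80))
E
```

```text
t 26.60 tcp [0.6482 0.0609 0.0476] jaw -80.1 tilt 0.6 gap 0.4mm F [-0.3 -0.2  0.7] q6 1.32
(np.float64(0.5826213504638669), np.float64(0.049129020614352065), 0.048, -80) -> [0.01, 0.01, 2.67, -0.02, 0.13, 0.01]
(np.float64(0.5663720225391654), np.float64(0.04626382568284771), 0.048, -80) -> [0.02, 0.01, 3.33, -0.02, 0.13, 0.01]
```

carry_out --commands '[[[0,0,0.7,0,0.1,0,0],[0,0,1.3,0,0.1,0,0],[0,0,1.8,0,0.1,0,0],[0,0,2.3,0,0.1,0,0],[0,0,2.7,0,0.1,0,0]]]'

```text
t: 27.1
tcp_pos: [0.5825, 0.0492, 0.0502]
tool_rot: [0.705, 0.061, -0.704, 0.061]
force: [-0.1, -0.3, -0.3]
finger_gap: 0.001
```

```bash
python3 - <<'E'
from h import *
c=edge(-.0335,.0); go((*c,.048,-80))
snap('side','s22')
im=load('s22')['image'][170:270,180:300,::-1];cv2.imwrite('pics/s22c.png',cv2.resize(im,None,fx=6,fy=6,interpolation=cv2.INTER_CUBIC))
E
```

```text
t 27.10 tcp [0.5825 0.0492 0.0502] jaw -80.1 tilt 0.1 gap 0.1mm F [-0.1 -0.3 -0.3] q6 1.29
(np.float64(0.5663720225391654), np.float64(0.04626382568284771), 0.048, -80) -> [0.09, 0.0, 0.66, -0.02, -0.01, -0.0]
```

View pics/s22c.png

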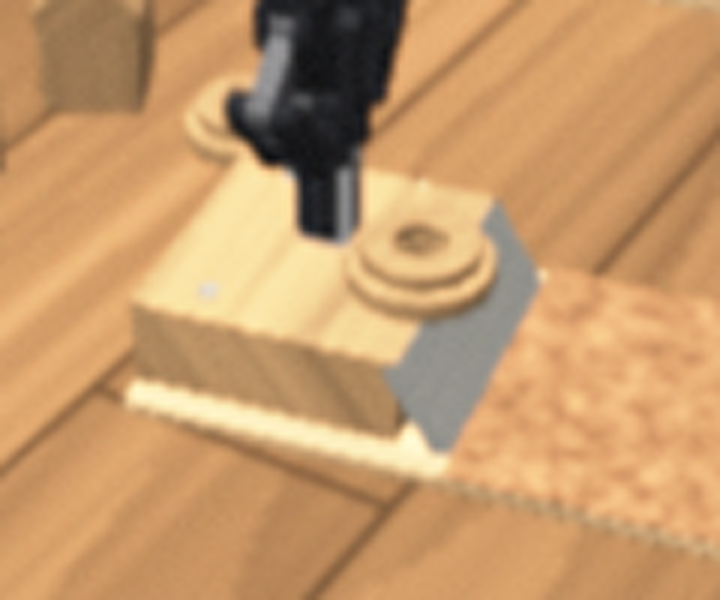

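carry_out --commands '[[[0.05,0,0.2,0,0,0,0],[0.05,0,0.35,0,0,0,0],[0.05,0,0.5,0,0,0,0],[0.05,0,0.6,0,0,0,0],[0.05,0,0.68,0,0,0,0]]]'

```text
t: 27.65
tcp_pos: [0.5659, 0.0463, 0.0483]
tool_rot: [0.705, 0.061, -0.704, 0.061]
force: [0.1, -0.5, -0.2]
finger_gap: 0.0
```

```bash
python3 - <<'E'
from h import *
s,_=st(); p=s['tcp_pos'][:2]-edge(0); print('along',p@rx)
snap('side','s23')
im=load('s23')['image'][170:270,180:300,::-1];cv2.imwrite('pics/s23c.png',cv2.resize(im,None,fx=6,fy=6,interpolation=cv2.INTER_CUBIC))
E
```

```text
t 27.65 tcp [0.5659 0.0463 0.0483] jaw -80.1 tilt 0.0 gap 0.0mm F [ 0.1 -0.5 -0.2] q6 1.28
along -0.03304682283853278
```

View pics/s23c.png

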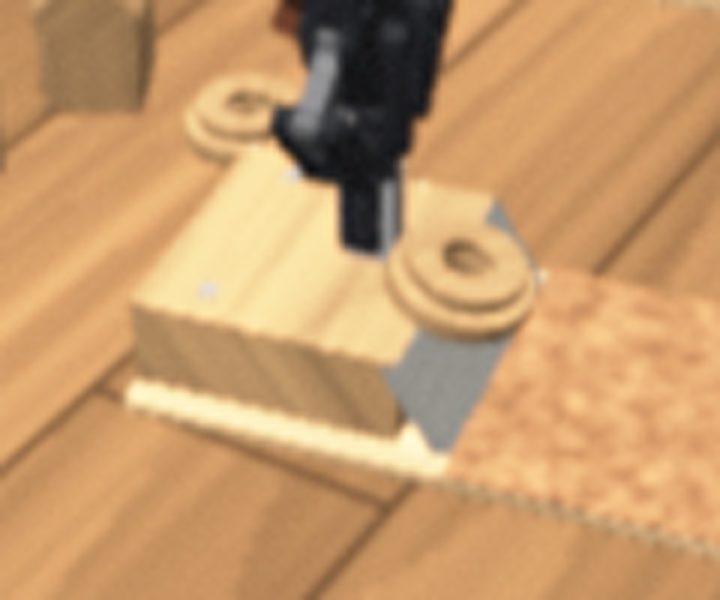

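Tipping; draw back.

carry_out --commands '[[[0,0,-0.4,0,0,0,0],[0,0,-1,0,0,0,0],[0,0,-1.2,0,0,0,0],[0,0,-1.2,0,0,0,0],[0,0,-1.2,0,0,0,0]]]'

```text
t: 28.2
tcp_pos: [0.5949, 0.0516, 0.0481]
tool_rot: [-0.704, -0.061, 0.705, -0.061]
force: [-0.4, 0.1, -0.2]
finger_gap: -0.001
```

```bash
python3 - <<'E'
from h import *
snap('side','s24')
im=load('s24')['image'][170:270,180:300,::-1];cv2.imwrite('pics/s24c.png',cv2.resize(im,None,fx=6,fy=6,interpolation=cv2.INTER_CUBIC))
b=edge(.05,.0);go((*b,.049,-80))
E
```

```text
t 28.25 tcp [0.5947 0.0516 0.048 ] jaw -80.1 tilt 0.1 gap 0.3mm F [ 0.2 -0.2  0.6] q6 1.30
(np.float64(0.484140575162646), np.float64(0.03176420284765902), 0.049, -80) -> [-0.03, 0.02, 4.49, -0.02, 0.02, 0.0]
```

View pics/s24c.png

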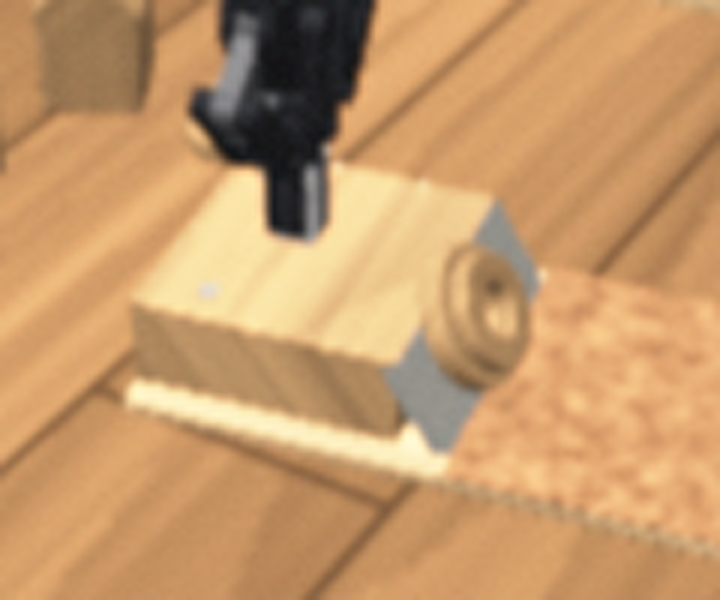

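carry_out --commands '[[[0,0,0.5,0,0,0,0],[0,0,1,0,0,0,0],[0,0,1.5,0,0,0,0],[0,0,2,0,0,0,0],[0,0,2.5,0,0,0,0]]]'

```text
t: 28.75
tcp_pos: [0.5326, 0.0407, 0.0483]
tool_rot: [-0.704, -0.061, 0.705, -0.061]
force: [-0.2, 0.8, -0.6]
finger_gap: -0.002
```

carry_out --commands '[[[0,0,0.5,0,0,0,0],[0,0,1,0,0,0,0],[0,0,1.5,0,0,0,0],[0,0,1.9,0,0,0,0],[0,0,1.9,0,0,0,0]]]'

```text
t: 29.25
tcp_pos: [0.4848, 0.0327, 0.0483]
tool_rot: [-0.703, -0.061, 0.706, -0.061]
force: [0.9, 0.6, -0.1]
finger_gap: 0.003
```

```bash
python3 - <<'E'
from h import *
snap('side','s25')
im=load('s25')['image'][170:270,210:330,::-1];cv2.imwrite('pics/s25c.png',cv2.resize(im,None,fx=6,fy=6,interpolation=cv2.INTER_CUBIC))
s,_=st(); p=s['tcp_pos'][:2]-edge(0); print('along',p@rx)
E
```

```text
t 29.30 tcp [0.4864 0.0326 0.0484] jaw -80.1 tilt 0.0 gap -0.0mm F [0.5 1.1 0.3] q6 1.24
along 0.04762973746485328
```

View pics/s25c.png

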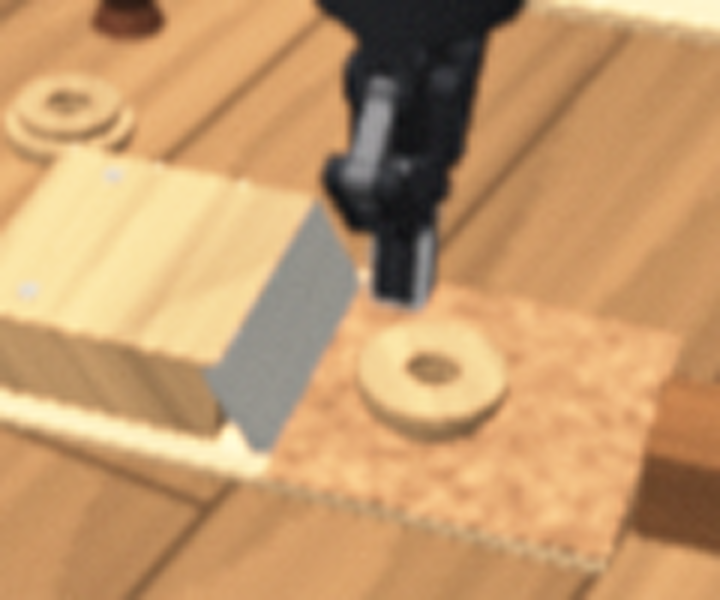

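carry_out --commands '[[[-1,0,0,0,0,0,40],[-2,0,0.4,0,0,0,75],[-3,0,0.8,0,0,0,75],[-3,0,0.8,0,0,0,75],[-3,0,0.8,0,0,0,75]]]'

```text
t: 29.8
tcp_pos: [0.4685, 0.029, 0.1238]
tool_rot: [0.705, 0.061, -0.704, 0.061]
force: [-0.5, -0.3, 0.5]
finger_gap: 0.843
```

carry_out --commands '[[[0,0,0,0,0,0,75],[0,0,0,0,0,0,75],[0,0,0,0,0,0,75],[0,0,0,0,0,0,75],[0,0,0,0,0,0,75]]]'

```text
t: 30.3
tcp_pos: [0.4673, 0.0292, 0.1229]
tool_rot: [-0.704, -0.061, 0.705, -0.061]
force: [-0.5, -0.3, 0.2]
finger_gap: 0.876
```

```bash
python3 - <<'E'
from h import *
snap('wrist','w26'); st()
x,y=.4722,.0345
overlay('w26',[(x,y,.026,.028),(x,y,.026,.01)],'w26o',k=1.5)
go((x,y,.0110,-80))
E
```

```text
t 30.35 tcp [0.4673 0.0292 0.123 ] jaw -80.1 tilt 0.0 gap 75.4mm F [-0.4 -0.4  0.1] q6 1.22
t 30.35 tcp [0.4673 0.0292 0.123 ] jaw -80.1 tilt 0.0 gap 75.4mm F [-0.4 -0.4  0.1] q6 1.22
(0.4722, 0.0345, 0.011, -80) -> [4.48, -0.17, -0.23, -0.02, 0.01, 0.0]
```

View pics/w26o.png

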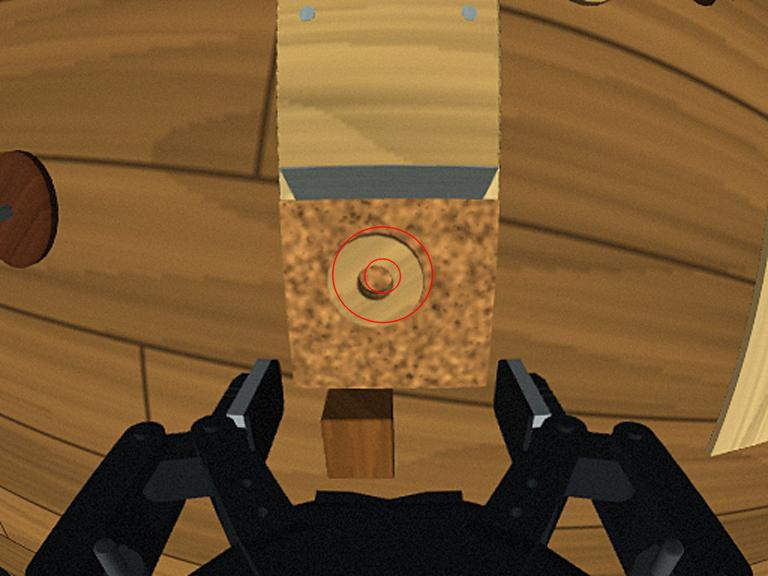

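```bash
python3 - <<'E'
from h import *
s=load('w26')
p=at(s,(375.5+.5)/1.5-.5,(279.5+.5)/1.5-.5,.026,True); print(p)
x,y=p[:2]
overlay('w26',[(x,y,.026,.028),(x,y,.026,.01)],'w26o',k=2.5,crop=(420,250,850,650))
go((x,y,.0105,-80))
E
```

```text
[0.46940774 0.03775101 0.026     ]
t 30.35 tcp [0.4673 0.0292 0.123 ] jaw -80.1 tilt 0.0 gap 75.4mm F [-0.4 -0.4  0.1] q6 1.22
(np.float64(0.4694077359345158), np.float64(0.03775100656979737), 0.0105, -80) -> [4.5, -0.32, -0.14, -0.02, 0.01, 0.0]
```

View pics/w26o.png

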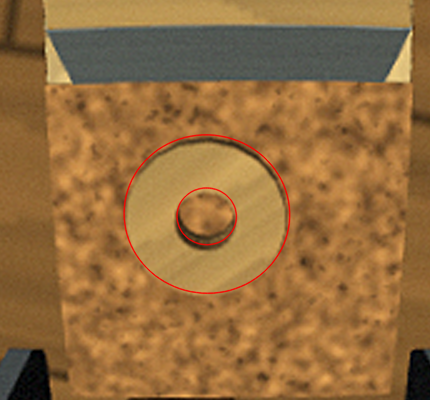

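carry_out --commands '[[[1,-0.32,-0.14,0,0,0,75],[2,-0.32,-0.14,0,0,0,75],[3,-0.32,-0.14,0,0,0,75],[4,-0.32,-0.14,0,0,0,75],[4.5,-0.32,-0.14,0,0,0,75]]]'

```text
t: 30.85
tcp_pos: [0.4687, 0.0377, 0.0091]
tool_rot: [-0.704, -0.061, 0.705, -0.061]
force: [0.0, -0.1, 0.5]
finger_gap: 0.882
```

carry_out --commands '[[[0,0,0,0,0,0,65],[0,0,0,0,0,0,50],[0,0,0,0,0,0,50],[0,0,0,0,0,0,50],[0,0,0,0,0,0,50]]]'

```text
t: 31.35
tcp_pos: [0.47, 0.0376, 0.0116]
tool_rot: [0.705, 0.061, -0.704, 0.061]
force: [-0.8, 0.4, -0.4]
finger_gap: 0.632
```

carry_out --commands '[[[0,0,0,0,0,0,50],[0,0,0,0,0,0,50],[-0.6,0,0,0,0,0,50],[-1.5,0,0,0,0,0,50],[-2.4,0,0,0,0,0,50]]]'

```text
t: 31.85
tcp_pos: [0.4688, 0.0377, 0.0711]
tool_rot: [-0.704, -0.061, 0.705, -0.061]
force: [0.3, 0.3, -0.3]
finger_gap: 0.634
```

```bash
python3 - <<'E'
from h import *
st(); snap('wrist','w27');snap('top','t27')
E
```

```text
t 31.85 tcp [0.4688 0.0377 0.0711] jaw -80.1 tilt 0.1 gap 54.1mm F [ 0.3  0.3 -0.3] q6 1.24
```

View pics/t27.png

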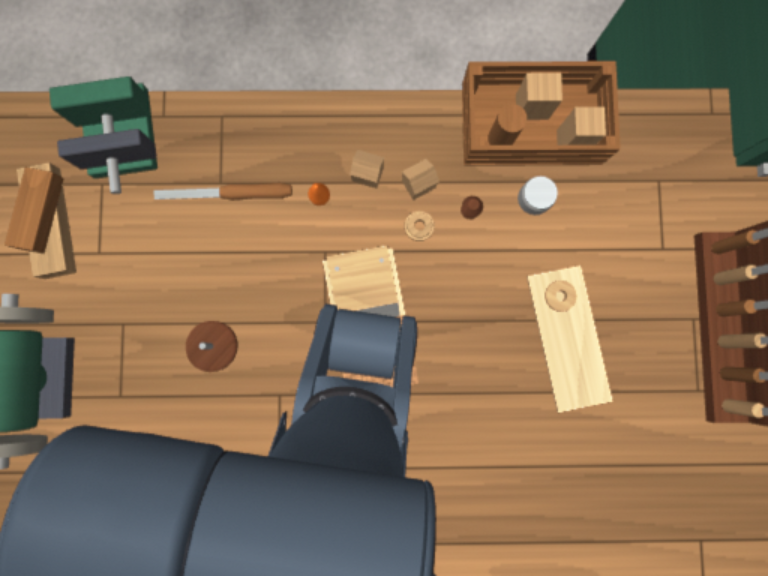

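View pics/w27.png

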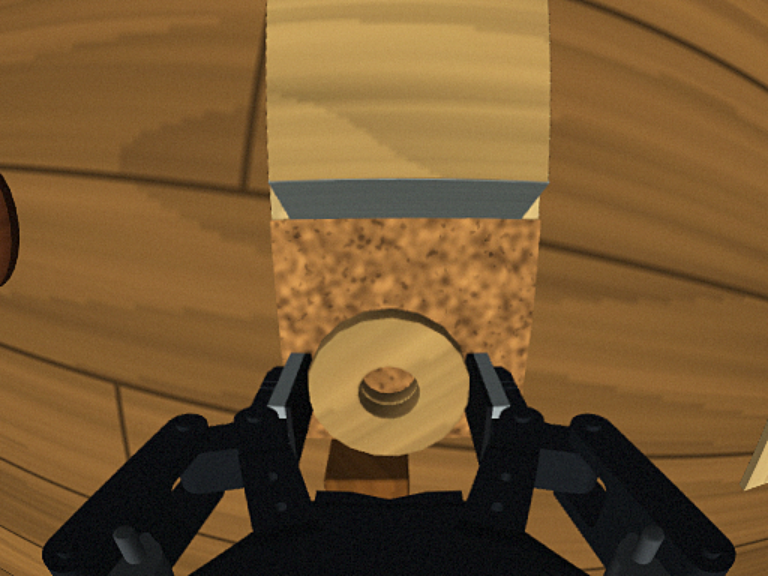

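```bash
python3 - <<'E'
from h import *
s=load('t27'); im=s['image'][165:285,345:420,::-1]; cv2.imwrite('pics/t27c.png',cv2.resize(im,None,fx=5,fy=5,interpolation=cv2.INTER_CUBIC))
E
```

```text
(no output)
```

View pics/t27c.png

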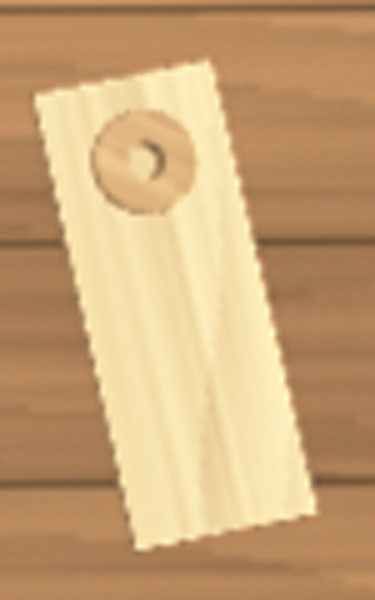

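```bash
python3 - <<'E'
from h import *
from scipy.optimize import least_squares
s=load('t27')
px=(np.array([[34,95],[211,59],[317,512],[137,550]],float)+.5)/5-.5+[345,165]
r=least_squares(lambda a:(proj(s,bpts(a))-px).ravel(),[.48,-.32,.19]);b=r.x;print(b,np.degrees(b[2]),np.round(r.fun,1))
w=at(s,345+(144+.5)/5-.5,165+(162+.5)/5-.5,.028);print('wheel',w)
c,sn=np.cos(b[2]),np.sin(b[2]); d=w[:2]-b[:2]; print('local',c*d[0]+sn*d[1],-sn*d[0]+c*d[1])
f=lambda x,y:(b[0]+c*x-sn*y,b[1]+sn*x+c*y)
jaw=np.degrees(b[2])-90
print(f(0,0),f(-.08,0)); go((*f(0,0),.075,jaw))
E
```

```text
[ 0.47924855 -0.32204497  0.18705954] 10.717722178893004 [-0.1 -0.2  0.  -0.1  0.2  0.2 -0.1  0.1]
wheel [ 0.55335096 -0.30344675  0.028     ]
local 0.07626844010573375 0.004492917301177422
(np.float64(0.4792485473828907), np.float64(-0.3220449688572274)) (np.float64(0.4006441217084995), np.float64(-0.33692261196355017))
t 31.95 tcp [0.471  0.0375 0.0728] jaw -80.1 tilt 0.3 gap 54.0mm F [-0.6 -0.   0. ] q6 1.24
(np.float64(0.4792485473828907), np.float64(-0.3220449688572274), 0.075, np.float64(-79.282277821107)) -> [-0.08, 14.22, 2.15, -0.16, -0.05, -0.02]
```

carry_out --commands '[[[0,1.5,0.2,0,0,0,50],[-0.1,3.4,0.5,0,0,0,50],[-0.1,5.3,0.8,0,0,0,50],[-0.1,7.2,1.1,-0.1,0,0,50],[-0.1,9,1.4,-0.2,0,0,50]]]'

```text
t: 32.45
tcp_pos: [0.4731, -0.1919, 0.0723]
tool_rot: [-0.704, -0.068, 0.704, -0.067]
force: [1.6, 0.3, -0.3]
finger_gap: 0.636
```

```bash
python3 - <<'E'
from h import *
go((.4763,-.3226,.075,-79.3))
E
```

```text
t 32.45 tcp [ 0.4731 -0.1919  0.0723] jaw -79.1 tilt 0.1 gap 54.3mm F [ 1.6  0.3 -0.3] q6 0.78
(0.4763, -0.3226, 0.075, -79.3) -> [-0.11, 5.16, 0.86, 0.04, 0.01, 0.01]
```

carry_out --commands '[[[-0.1,1.8,0.3,0,0,0,50],[-0.1,3.5,0.6,0,0,0,50],[-0.1,4.8,0.8,0,0,0,50],[-0.1,5.15,0.86,0,0,0,50],[-0.1,5.15,0.86,0,0,0,50]]]'

```text
t: 32.95
tcp_pos: [0.4764, -0.3215, 0.0747]
tool_rot: [-0.704, -0.067, 0.704, -0.066]
force: [-0.3, 0.3, -1.0]
finger_gap: 0.637
```

```bash
python3 - <<'E'
from h import *
go((.4763,-.3226,.017,-79.3)); snap('wrist','w28')
overlay('w28',[(.5534,-.3034,.028,.028)],'w28o',pts=list(bpts([.4792,-.3220,.18706])))
E
```

```text
t 32.95 tcp [ 0.4764 -0.3215  0.0747] jaw -79.2 tilt 0.1 gap 54.4mm F [-0.3  0.3 -1. ] q6 0.59
(0.4763, -0.3226, 0.017, -79.3) -> [2.31, 0.04, 0.01, 0.02, 0.01, 0.01]
```

View pics/w28o.png

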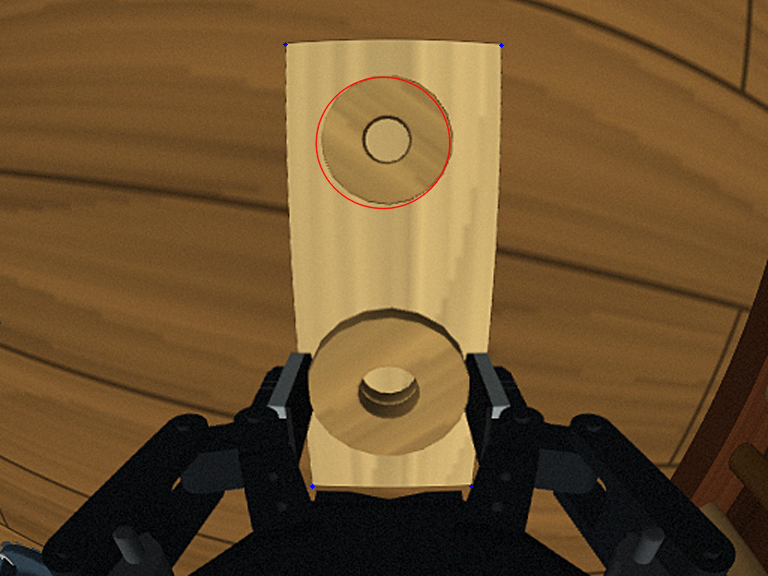

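carry_out --commands '[[[0.6,0,0,0,0,0,50],[1.2,0,0,0,0,0,50],[1.8,0,0,0,0,0,50],[2.15,0,0,0,0,0,50],[2.3,0,0,0,0,0,50]]]'

```text
t: 33.5
tcp_pos: [0.4765, -0.3189, 0.017]
tool_rot: [-0.703, -0.068, 0.704, -0.067]
force: [-0.5, 0.4, -0.4]
finger_gap: 0.635
```

carry_out --commands '[[[0,0,0,0,0,0,50],[0.03,0,0,0,0,0,50],[0.06,0,0,0,0,0,50],[0.09,0,0,0,0,0,50],[0.09,0,0,0,0,0,50]]]'

```text
t: 34.0
tcp_pos: [0.4771, -0.3207, 0.0163]
tool_rot: [0.704, 0.067, -0.704, 0.067]
force: [-0.6, 0.4, -0.2]
finger_gap: 0.633
```

carry_out --commands '[[[0.03,0,0,0,0,0,50],[0.06,0,0,0,0,0,50],[0.09,0,0,0,0,0,50],[0.1,0,0,0,0,0,50],[0.1,0,0,0,0,0,50]]]'

```text
t: 34.5
tcp_pos: [0.4769, -0.3205, 0.0135]
tool_rot: [-0.704, -0.067, 0.704, -0.067]
force: [1.0, 0.4, -0.3]
finger_gap: 0.631
```

carry_out --commands '[[[0.02,0,0,0,0,0,50],[0.04,0,0,0,0,0,50],[0.06,0,0,0,0,0,50],[0.06,0,0,0,0,0,50],[0.06,0,0,0,0,0,50]]]'

```text
t: 35.0
tcp_pos: [0.477, -0.3206, 0.0134]
tool_rot: [0.704, 0.067, -0.704, 0.067]
force: [-0.6, 1.3, 9.7]
finger_gap: 0.63
```

Contact; release.

carry_out --commands '[[[0,0,0,0,0,0,70],[0,0,0,0,0,0,75],[0,0,0,0,0,0,75],[0,0,0,0,0,0,75],[-0.6,0,0,0,0,0,75]]]'

```text
t: 35.5
tcp_pos: [0.4758, -0.3194, 0.0257]
tool_rot: [-0.703, -0.068, 0.705, -0.066]
force: [0.1, -0.2, 0.5]
finger_gap: 0.881
```

carry_out --commands '[[[-1,0,0,0,0,0,75],[-2,0,0,0,0,0,75],[-3,0,0,0,0,0,75],[-3.5,0,0,0,0,0,75],[-3.5,0,0,0,0,0,75]]]'

```text
t: 36.0
tcp_pos: [0.4781, -0.3215, 0.117]
tool_rot: [0.705, 0.066, -0.703, 0.069]
force: [-0.2, -0.6, 0.2]
finger_gap: 0.876
```

```bash
python3 - <<'E'
from h import *
st(); snap('wrist','w29')
overlay('w29',[(.477,-.3206,.028,.028)],'w29o',pts=list(bpts([.4792,-.3220,.18706])))
go((.686,-.054,.12,-80))
E
```

```text
t 36.00 tcp [ 0.4781 -0.3215  0.117 ] jaw -79.1 tilt 0.3 gap 74.9mm F [-0.2 -0.6  0.2] q6 0.59
t 36.05 tcp [ 0.4773 -0.3208  0.1155] jaw -79.1 tilt 0.1 gap 75.2mm F [-0.4  0.1  0.3] q6 0.59
(0.686, -0.054, 0.12, -80) -> [-0.18, -8.9, -10.22, 0.18, -0.01, -0.02]
```

View pics/w29o.png

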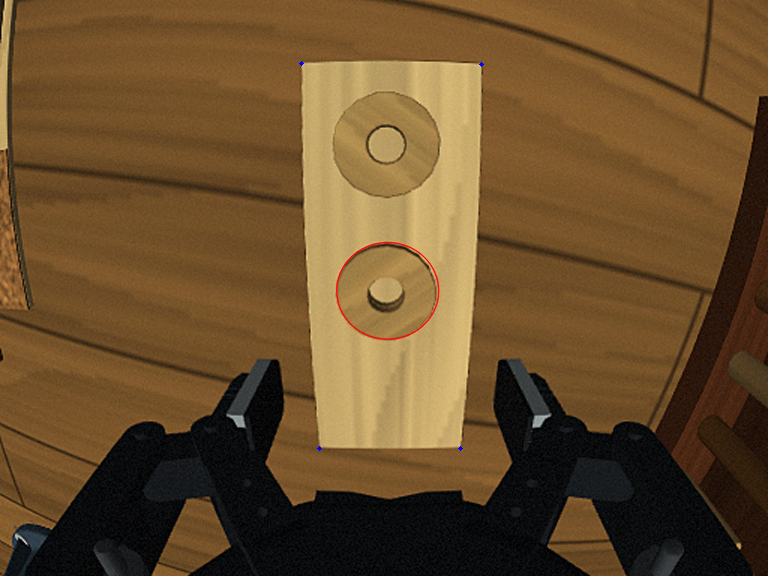

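carry_out --commands '[[[-0.2,-8.9,-10.2,0.2,0,0,75],[-0.2,-8.9,-10.2,0.2,0,0,75],[-0.2,-8.9,-10.2,0.2,0,0,75],[-0.2,-8.9,-10.2,0.2,0,0,75],[-0.2,-8.9,-10.2,0.2,0,0,75]]]'

```text
t: 36.55
tcp_pos: [0.6307, -0.1215, 0.1163]
tool_rot: [-0.703, -0.062, 0.706, -0.061]
force: [0.1, -1.4, -0.6]
finger_gap: 0.879
```

```bash
python3 - <<'E'
from h import *
go((.686,-.054,.12,-80))
E
```

```text
t 36.55 tcp [ 0.6307 -0.1215  0.1163] jaw -80.1 tilt 0.2 gap 75.1mm F [ 0.1 -1.4 -0.6] q6 1.03
(0.686, -0.054, 0.12, -80) -> [-0.15, -2.28, -2.64, -0.02, 0.03, 0.02]
```

carry_out --commands '[[[-0.1,-1.3,-1.5,0,0,0,75],[-0.1,-2.3,-2.6,0,0,0,75],[-0.1,-2.3,-2.6,0,0,0,75],[-0.1,-2.3,-2.6,0,0,0,75],[-0.1,-2.3,-2.6,0,0,0,75]]]'

```text
t: 37.05
tcp_pos: [0.6834, -0.0564, 0.1193]
tool_rot: [-0.703, -0.061, 0.706, -0.061]
force: [-0.4, 0.2, 0.6]
finger_gap: 0.883
```

```bash
python3 - <<'E'
from h import *
snap('wrist','w30'); st()
x,y=.686,-.054
overlay('w30',[(x,y,.010,.028),(x,y,.018,.023),(x,y,.018,.01)],'w30o',k=1.5)
E
```

```text
t 37.10 tcp [ 0.6836 -0.0568  0.1197] jaw -80.2 tilt 0.1 gap 74.8mm F [ 0.6 -0.7 -0.1] q6 1.15
```

View pics/w30o.png

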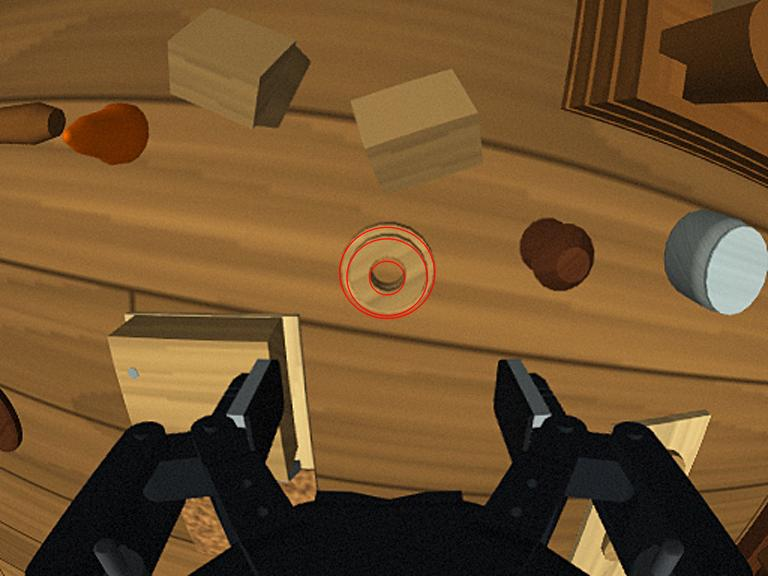

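```bash
python3 - <<'E'
from h import *
s=load('w30')
for p,z in [((388,190),0),((370,150),.074),((480,162),0),((352,99),.074)]: print(at(s,(p[0]+.5)/1.5-.5,(p[1]+.5)/1.5-.5,z,True))
x,y=.688,-.0538
overlay('w30',[(x,y,.010,.028),(x,y,.018,.023),(x,y,.018,.01)],'w30o',k=3,crop=(600,380,950,680))
go((x,y,.06,-80),(x,y,-.0005,-80))
E
```

```text
[ 0.73359069 -0.04646374  0.        ]
[ 0.75644713 -0.03509169  0.074     ]
[ 0.76010226 -0.09660919  0.        ]
[ 0.77648263 -0.02414901  0.074     ]
t 37.10 tcp [ 0.6836 -0.0568  0.1197] jaw -80.2 tilt 0.1 gap 74.8mm F [ 0.6 -0.7 -0.1] q6 1.15
(0.688, -0.0538, 0.06, -80) -> [2.39, -0.09, -0.2, -0.03, 0.03, 0.01]
(0.688, -0.0538, -0.0005, -80) -> [4.81, -0.09, -0.21, -0.03, 0.03, 0.01]
```

View pics/w30o.png

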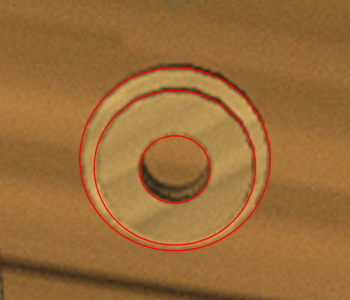

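carry_out --commands '[[[1.2,-0.09,-0.2,0,0,0,75],[2.3,-0.09,-0.2,0,0,0,70],[3.3,-0.09,-0.2,0,0,0,65],[4,-0.09,-0.2,0,0,0,65],[4.2,-0.09,-0.2,0,0,0,65]]]'

```text
t: 37.6
tcp_pos: [0.6873, -0.0535, 0.0133]
tool_rot: [-0.703, -0.061, 0.706, -0.06]
force: [0.4, 0.5, 0.7]
finger_gap: 0.761
```

carry_out --commands '[[[0,0,0,0,0,0,65],[0,0,0,0,0,0,65],[0,0,0,0,0,0,65],[0,0,0,0,0,0,65],[0,0,0,0,0,0,65]]]'

```text
t: 38.1
tcp_pos: [0.69, -0.0526, 0.0167]
tool_rot: [0.705, 0.061, -0.704, 0.061]
force: [-0.4, -0.0, -0.5]
finger_gap: 0.762
```

```bash
python3 - <<'E'
from h import *
snap('wrist','w31'); go((.688,-.0538,.0095,-80)); snap('side','s31')
im=load('s31')['image'][130:230,170:290,::-1];cv2.imwrite('pics/s31c.png',cv2.resize(im,None,fx=6,fy=6,interpolation=cv2.INTER_CUBIC))
E
```

```text
t 38.15 tcp [ 0.6898 -0.0525  0.0164] jaw -80.1 tilt 0.1 gap 65.0mm F [-0.6  0.7 -0. ] q6 1.16
(0.688, -0.0538, 0.0095, -80) -> [0.28, 0.04, 0.08, -0.01, -0.01, -0.0]
```

View pics/s31c.png

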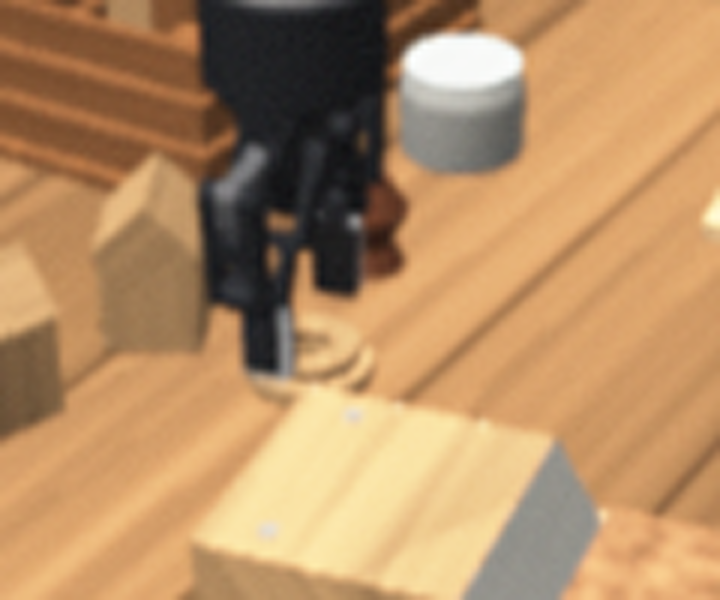

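View pics/w31.png

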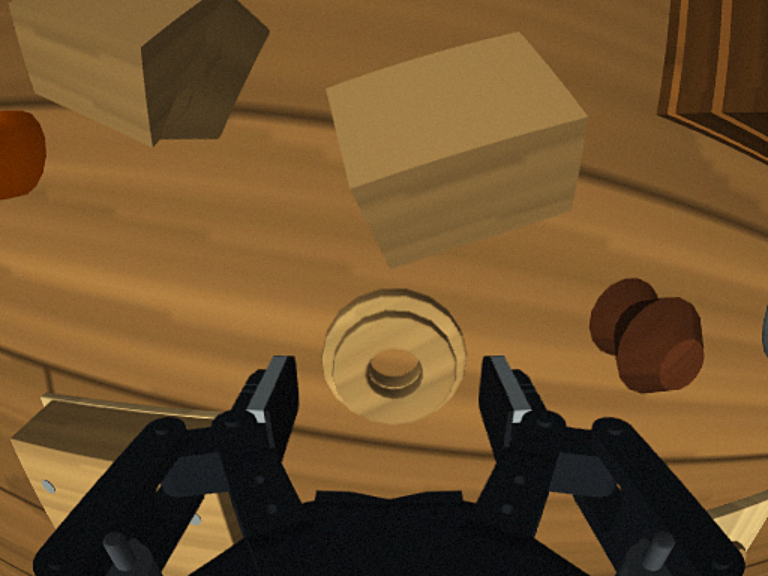

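carry_out --commands '[[[0.2,0.04,0.08,0,0,0,65],[0.4,0.04,0.08,0,0,0,65],[0.55,0.04,0.08,0,0,0,65],[0.63,0.04,0.08,0,0,0,65],[0.63,0.04,0.08,0,0,0,65]]]'

```text
t: 38.7
tcp_pos: [0.6873, -0.0538, -0.0008]
tool_rot: [-0.704, -0.061, 0.705, -0.061]
force: [-0.1, -0.2, 0.3]
finger_gap: 0.764
```

```bash
python3 - <<'E'
from h import *
go((.688,-.0538,.0,-80))
E
```

```text
t 38.70 tcp [ 0.6873 -0.0538 -0.0008] jaw -80.1 tilt 0.1 gap 65.2mm F [-0.1 -0.2  0.3] q6 1.16
(0.688, -0.0538, 0.0, -80) -> [-0.03, 0.01, -0.03, -0.02, 0.01, 0.01]
```

carry_out --commands '[[[-0.03,0,0,0,0,0,58],[-0.03,0,0,0,0,0,50],[-0.03,0,0,0,0,0,50],[-0.03,0,0,0,0,0,50],[-0.03,0,0,0,0,0,50]]]'

```text
t: 39.2
tcp_pos: [0.6881, -0.054, 0.0016]
tool_rot: [0.705, 0.061, -0.704, 0.061]
force: [-1.2, 0.7, 6.0]
finger_gap: 0.62
```

carry_out --commands '[[[0,0,0,0,0,0,50],[0,0,0,0,0,0,50],[0,0,0,0,0,0,50],[-0.6,0,0,0,0,0,50],[-1.2,0,0,0,0,0,50]]]'

```text
t: 39.7
tcp_pos: [0.6872, -0.0538, 0.0309]
tool_rot: [-0.704, -0.061, 0.705, -0.061]
force: [0.0, -0.8, -0.3]
finger_gap: 0.622
```

```bash
python3 - <<'E'
from h import *
st(); snap('wrist','w32')
E
```

```text
t 39.70 tcp [ 0.6872 -0.0538  0.0309] jaw -80.1 tilt 0.1 gap 53.2mm F [ 0.  -0.8 -0.3] q6 1.16
```

View pics/w32.png

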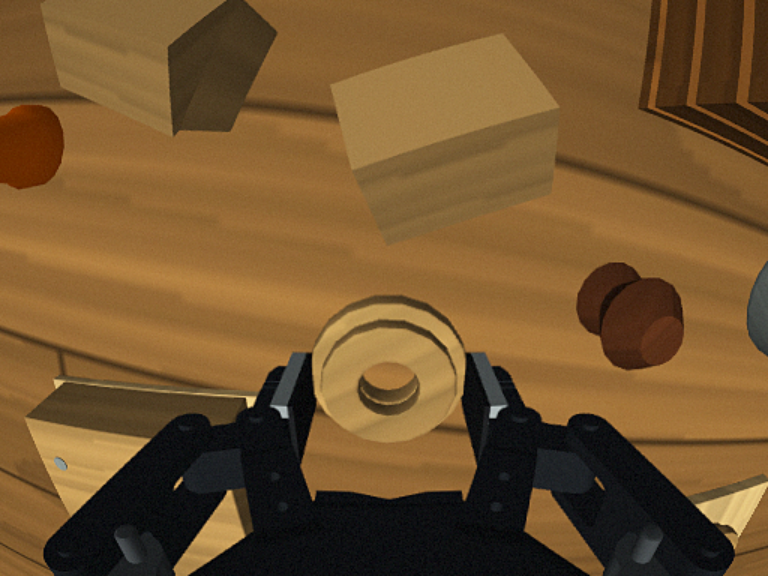

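carry_out --commands '[[[-0.8,0,0,0,0,0,50],[-1.6,0,0,0,0,0,50],[-2.2,0,0,0,0,0,50],[-2.4,0,0,0,0,0,50],[-2.4,0,0,0,0,0,50]]]'

```text
t: 40.25
tcp_pos: [0.6883, -0.054, 0.092]
tool_rot: [0.705, 0.061, -0.704, 0.061]
force: [0.2, 0.9, -1.7]
finger_gap: 0.618
```

```bash
python3 - <<'E'
from h import *
e=edge(-.066); go((e[0],e[1],.085,-80))
E
```

```text
t 40.25 tcp [ 0.6883 -0.054   0.092 ] jaw -80.1 tilt 0.1 gap 52.8mm F [ 0.2  0.9 -1.7] q6 1.16
(np.float64(0.5983782745120622), np.float64(0.05190739145702295), 0.085, -80) -> [0.27, -4.79, 2.81, -0.02, -0.02, -0.01]
```

carry_out --commands '[[[0.2,-1.3,0.8,0,0,0,50],[0.3,-2.7,1.6,0,0,0,50],[0.3,-4,2.4,0,0,0,50],[0.3,-4.8,2.8,0,0,0,50],[0.3,-4.8,2.8,0,0,0,50]]]'

```text
t: 40.75
tcp_pos: [0.594, 0.055, 0.0819]
tool_rot: [-0.702, -0.063, 0.707, -0.062]
force: [0.5, -0.2, -1.3]
finger_gap: 0.619
```

```bash
python3 - <<'E'
from h import *
e=edge(-.066); go((e[0],e[1],.050,-80))
E
```

```text
t 40.75 tcp [0.594  0.055  0.0819] jaw -79.9 tilt 0.4 gap 52.9mm F [ 0.5 -0.2 -1.3] q6 1.30
(np.float64(0.5983782745120622), np.float64(0.05190739145702295), 0.05, -80) -> [1.27, 0.16, -0.16, 0.02, 0.07, 0.02]
```

carry_out --commands '[[[0.4,0,0,0,0,0,50],[0.8,0,0,0,0,0,50],[1.2,0,0,0,0,0,50],[1.3,0,0,0,0,0,50],[1.3,0,0,0,0,0,50]]]'

```text
t: 41.25
tcp_pos: [0.5977, 0.0517, 0.0495]
tool_rot: [-0.704, -0.061, 0.705, -0.061]
force: [-0.1, -0.1, -0.7]
finger_gap: 0.614
```

```bash
python3 - <<'E'
from h import *
e=edge(-.066); go((e[0],e[1],.043,-80))
E
```

```text
t 41.25 tcp [0.5977 0.0517 0.0495] jaw -80.1 tilt 0.1 gap 52.5mm F [-0.1 -0.1 -0.7] q6 1.30
(np.float64(0.5983782745120622), np.float64(0.05190739145702295), 0.043, -80) -> [0.26, -0.01, -0.03, -0.03, 0.02, 0.01]
```

carry_out --commands '[[[0.1,0,0,0,0,0,50],[0.2,0,0,0,0,0,50],[0.26,0,0,0,0,0,50],[0.3,0,0,0,0,0,50],[0.3,0,0,0,0,0,50]]]'

```text
t: 41.75
tcp_pos: [0.5985, 0.0521, 0.0455]
tool_rot: [0.705, 0.061, -0.704, 0.061]
force: [-2.7, -0.4, 11.8]
finger_gap: 0.615
```

carry_out --commands '[[[-0.03,0,0,0,0,0,60],[-0.03,0,0,0,0,0,75],[-0.03,0,0,0,0,0,75],[-1,0,0,0,0,0,80],[-2.2,0,0,0,0,0,80]]]'

```text
t: 42.25
tcp_pos: [0.5965, 0.0524, 0.0969]
tool_rot: [-0.703, -0.061, 0.706, -0.061]
force: [0.9, 0.1, -0.4]
finger_gap: 0.936
```

```bash
python3 - <<'E'
from h import *
snap('wrist','w33'); st()
x,y=.599,.052
overlay('w33',[(x,y,.054,.028),(x,y,.062,.023)],'w33o',pts=[[*edge(0,-.055),.044],[*edge(0,.055),.044],[*ramp(-.125,-.055),.044],[*ramp(-.125,.055),.044]],k=2,crop=(250,200,800,700))
a=edge(-.118,.0);go((*a,.11,-80),(*a,.048,-80))
E
```

```text
t 42.30 tcp [0.6004 0.0522 0.1027] jaw -80.1 tilt 0.3 gap 80.0mm F [0.7 0.  3.4] q6 1.30
t 42.30 tcp [0.6004 0.0522 0.1027] jaw -80.1 tilt 0.3 gap 80.0mm F [0.7 0.  3.4] q6 1.30
(np.float64(0.649588277668697), np.float64(0.06093709669570333), 0.11, -80) -> [-0.28, -0.0, -2.0, -0.01, -0.07, -0.02]
(np.float64(0.649588277668697), np.float64(0.06093709669570333), 0.048, -80) -> [2.2, -0.01, -1.98, -0.01, -0.07, -0.02]
```

View pics/w33o.png

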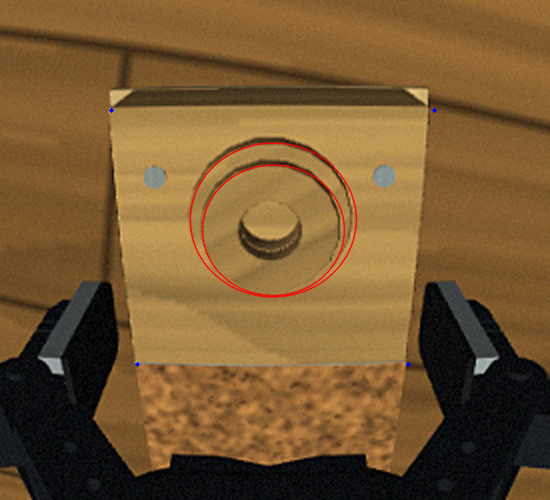

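Same placing as before; repeat the push sequence.

carry_out --commands '[[[-0.3,0,-1,0,-0.1,0,0],[-0.3,0,-1.97,0,-0.1,0,0],[-0.3,0,-1.97,0,-0.1,0,0],[-0.3,0,-1.97,0,-0.1,0,0],[0.3,0,-1.97,0,-0.1,0,0]]]'

```text
t: 42.8
tcp_pos: [0.6466, 0.0607, 0.0914]
tool_rot: [-0.702, -0.061, 0.707, -0.062]
force: [0.1, -0.1, 0.4]
finger_gap: 0.08
```

```bash
python3 - <<'E'
from h import *
a=edge(-.118,.0); go((*a,.048,-80))
E
```

```text
t 42.80 tcp [0.6466 0.0607 0.0914] jaw -80.1 tilt 0.4 gap 6.8mm F [ 0.1 -0.1  0.4] q6 1.32
(np.float64(0.649588277668697), np.float64(0.06093709669570333), 0.048, -80) -> [1.74, 0.01, -0.13, -0.02, 0.08, -0.01]
```

carry_out --commands '[[[0.5,0,-0.1,0,0,0,0],[1,0,-0.1,0,0,0,0],[1.45,0,-0.1,0,0,0,0],[1.67,0,-0.1,0,0,0,0],[1.67,0,-0.1,0,0,0,0]]]'

```text
t: 43.3
tcp_pos: [0.6477, 0.0611, 0.0474]
tool_rot: [-0.7, -0.061, 0.708, -0.061]
force: [-0.5, 0.4, 0.4]
finger_gap: 0.002
```

```bash
python3 - <<'E'
from h import *
b=edge(-.050,.0); go((*b,.048,-80))
E
```

```text
t 43.30 tcp [0.6477 0.0611 0.0474] jaw -80.1 tilt 0.7 gap 0.2mm F [-0.5  0.4  0.4] q6 1.32
(np.float64(0.5826213504638669), np.float64(0.049129020614352065), 0.048, -80) -> [0.01, 0.02, 2.65, -0.02, 0.13, 0.01]
```

carry_out --commands '[[[0,0,0.7,0,0.1,0,0],[0,0,1.3,0,0.1,0,0],[0,0,1.8,0,0.1,0,0],[0,0,2.3,0,0.1,0,0],[0,0,2.67,0,0.1,0,0]]]'

```text
t: 43.8
tcp_pos: [0.5828, 0.0495, 0.0502]
tool_rot: [0.705, 0.061, -0.704, 0.061]
force: [1.4, -0.2, 0.2]
finger_gap: 0.0
```

```bash
python3 - <<'E'
from h import *
c=edge(-.033,.0); go((*c,.048,-80))
E
```

```text
t 43.80 tcp [0.5828 0.0495 0.0502] jaw -80.1 tilt 0.1 gap 0.0mm F [ 1.4 -0.2  0.2] q6 1.29
(np.float64(0.5658796186626592), np.float64(0.04617700159401425), 0.048, -80) -> [0.09, 0.01, 0.69, -0.02, -0.01, -0.0]
```

carry_out --commands '[[[0.05,0,0.2,0,0,0,0],[0.05,0,0.35,0,0,0,0],[0.05,0,0.5,0,0,0,0],[0.05,0,0.6,0,0,0,0],[0.05,0,0.69,0,0,0,0]]]'

```text
t: 44.3
tcp_pos: [0.5661, 0.0466, 0.0483]
tool_rot: [0.705, 0.061, -0.704, 0.061]
force: [-0.1, -0.2, -0.0]
finger_gap: -0.003
```

```bash
python3 - <<'E'
from h import *
s,_=st(); p=s['tcp_pos'][:2]-edge(0); print('along',p@rx)
snap('side','s34')
im=load('s34')['image'][170:270,180:300,::-1];cv2.imwrite('pics/s34c.png',cv2.resize(im,None,fx=6,fy=6,interpolation=cv2.INTER_CUBIC))
E
```

```text
t 44.30 tcp [0.5661 0.0466 0.0483] jaw -80.1 tilt 0.0 gap -0.3mm F [-0.1 -0.2 -0. ] q6 1.28
along -0.0333380144062402
```

View pics/s34c.png

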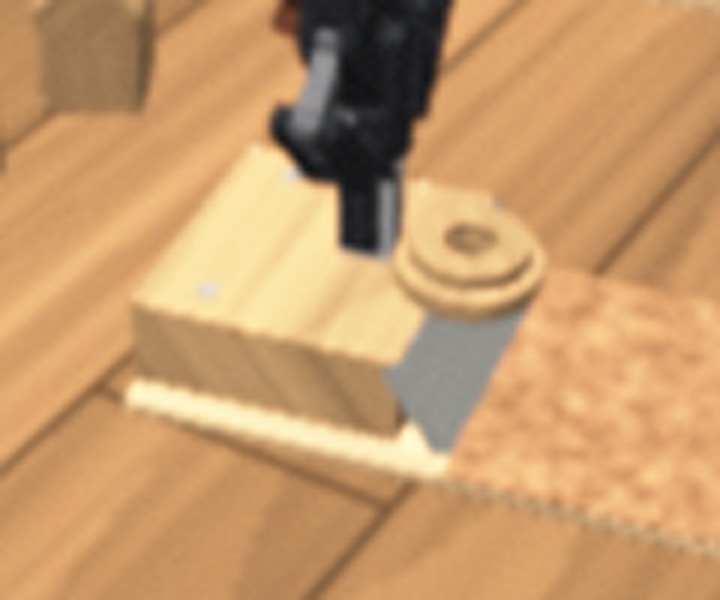

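carry_out --commands '[[[0,0,-0.4,0,0,0,0],[0,0,-1,0,0,0,0],[0,0,-1.2,0,0,0,0],[0,0,-1.2,0,0,0,0],[0,0,-1.2,0,0,0,0]]]'

```text
t: 44.85
tcp_pos: [0.595, 0.0519, 0.048]
tool_rot: [-0.704, -0.061, 0.705, -0.061]
force: [-0.0, 0.6, 0.1]
finger_gap: 0.004
```

```bash
python3 - <<'E'
from h import *
snap('side','s35')
im=load('s35')['image'][170:270,180:300,::-1];cv2.imwrite('pics/s35c.png',cv2.resize(im,None,fx=6,fy=6,interpolation=cv2.INTER_CUBIC))
b=edge(.05,.0);go((*b,.049,-80))
E
```

```text
t 44.90 tcp [0.5947 0.0519 0.048 ] jaw -80.1 tilt 0.1 gap 0.1mm F [-0.2  0.  -0.7] q6 1.30
(np.float64(0.484140575162646), np.float64(0.03176420284765902), 0.049, -80) -> [-0.03, 0.03, 4.49, -0.02, 0.02, 0.0]
```

View pics/s35c.png

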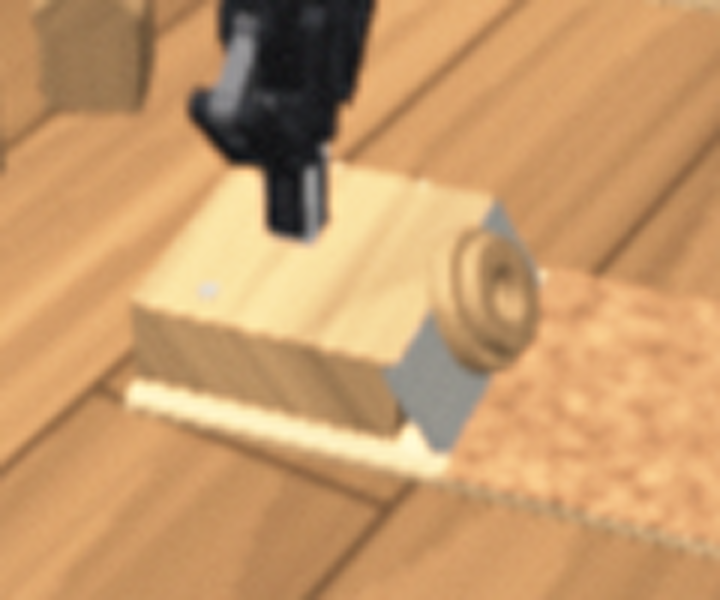

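carry_out --commands '[[[0,0.12,0.5,0,0,0,0],[0,0.15,1,0,0,0,0],[0,0.15,1.5,0,0,0,0],[0,0.15,2,0,0,0,0],[0,0.15,2.5,0,0,0,0]]]'

```text
t: 45.4
tcp_pos: [0.5333, 0.0373, 0.0483]
tool_rot: [-0.704, -0.061, 0.705, -0.061]
force: [0.2, -0.1, 0.4]
finger_gap: -0.001
```

carry_out --commands '[[[0,0,0.5,0,0,0,0],[0,0,1,0,0,0,0],[0,0,1.5,0,0,0,0],[0,0,1.9,0,0,0,0],[0,0,1.9,0,0,0,0]]]'

```text
t: 45.9
tcp_pos: [0.4855, 0.0293, 0.0483]
tool_rot: [-0.703, -0.061, 0.706, -0.061]
force: [0.7, -0.1, 0.0]
finger_gap: -0.003
```

```bash
python3 - <<'E'
from h import *
snap('side','s36')
im=load('s36')['image'][170:270,210:330,::-1];cv2.imwrite('pics/s36c.png',cv2.resize(im,None,fx=6,fy=6,interpolation=cv2.INTER_CUBIC))
st()
E
```

```text
t 45.95 tcp [0.4871 0.0292 0.0484] jaw -80.1 tilt 0.0 gap 0.1mm F [-0.4 -0.1 -0.1] q6 1.23
```

View pics/s36c.png

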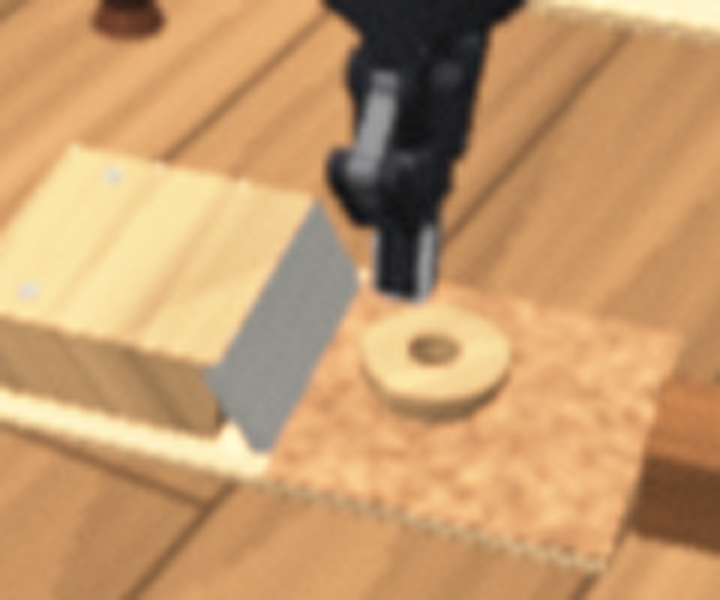

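carry_out --commands '[[[-1,0,0,0,0,0,40],[-2,0,0.4,0,0,0,75],[-3,0,0.8,0,0,0,75],[-3,0,0.8,0,0,0,75],[-3,0,0.8,0,0,0,75]]]'

```text
t: 46.45
tcp_pos: [0.4692, 0.0256, 0.1238]
tool_rot: [0.705, 0.061, -0.704, 0.061]
force: [-0.8, -1.1, 0.4]
finger_gap: 0.848
```

carry_out --commands '[[[0,0,0,0,0,0,75],[0,0,0,0,0,0,75],[0,0,0,0,0,0,75],[0,0,0,0,0,0,75],[0,0,0,0,0,0,75]]]'

```text
t: 46.95
tcp_pos: [0.468, 0.0258, 0.1229]
tool_rot: [-0.704, -0.061, 0.705, -0.061]
force: [-0.5, -0.5, 0.2]
finger_gap: 0.88
```

```bash
python3 - <<'E'
from h import *
snap('wrist','w37'); st()
x,y=.470,.030
overlay('w37',[(x,y,.026,.028),(x,y,.026,.01)],'w37o',k=1.5)
E
```

```text
t 47.00 tcp [0.468  0.0257 0.1231] jaw -80.1 tilt 0.0 gap 75.2mm F [-0.1 -0.1  0.3] q6 1.21
```

View pics/w37o.png

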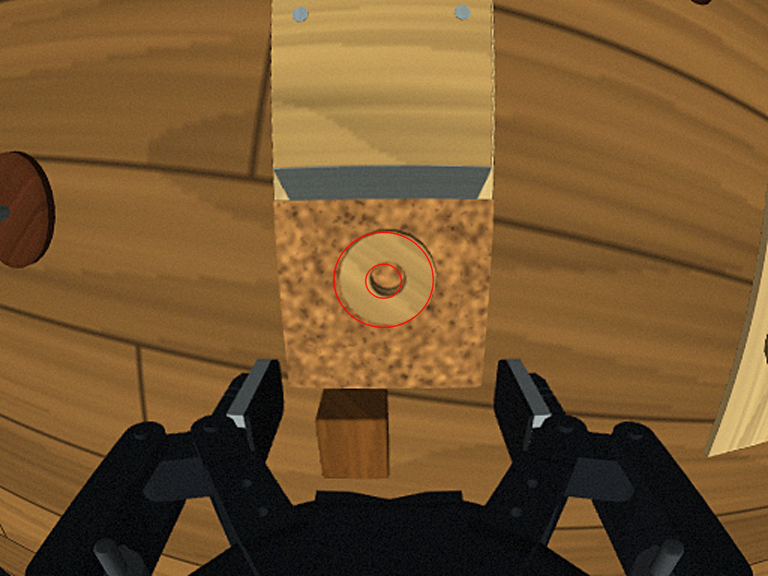

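```bash
python3 - <<'E'
from h import *
s=load('w37')
p=at(s,(387+.5)/1.5-.5,(279+.5)/1.5-.5,.026,True); print(p)
go((p[0],p[1],.0105,-80))
E
```

```text
[0.47150369 0.02801647 0.026     ]
t 47.00 tcp [0.468  0.0257 0.1231] jaw -80.1 tilt 0.0 gap 75.2mm F [-0.1 -0.1  0.3] q6 1.21
(np.float64(0.4715036858803175), np.float64(0.02801647385816656), 0.0105, -80) -> [4.5, -0.07, -0.15, -0.02, 0.0, 0.0]
```

carry_out --commands '[[[1,-0.08,-0.14,0,0,0,75],[2,-0.08,-0.14,0,0,0,75],[3,-0.08,-0.14,0,0,0,75],[4,-0.08,-0.14,0,0,0,75],[4.5,-0.08,-0.14,0,0,0,75]]]'

```text
t: 47.5
tcp_pos: [0.4705, 0.0284, 0.0091]
tool_rot: [-0.704, -0.061, 0.705, -0.061]
force: [-1.3, -0.2, 0.1]
finger_gap: 0.877
```

carry_out --commands '[[[0,0,0,0,0,0,65],[0,0,0,0,0,0,50],[0,0,0,0,0,0,50],[0,0,0,0,0,0,50],[0,0,0,0,0,0,50]]]'

```text
t: 48.0
tcp_pos: [0.4718, 0.0282, 0.0116]
tool_rot: [0.705, 0.061, -0.704, 0.061]
force: [-0.2, 0.4, -0.5]
finger_gap: 0.633
```

carry_out --commands '[[[0,0,0,0,0,0,50],[0,0,0,0,0,0,50],[-0.6,0,0,0,0,0,50],[-1.5,0,0,0,0,0,50],[-2.4,0,0,0,0,0,50]]]'

```text
t: 48.5
tcp_pos: [0.4706, 0.0284, 0.071]
tool_rot: [-0.704, -0.061, 0.705, -0.061]
force: [-0.3, 0.4, 0.1]
finger_gap: 0.632
```

```bash
python3 - <<'E'
from h import *
st(); snap('wrist','w38');s=snap('top','t38')
im=s['image'][165:285,345:420,::-1]; cv2.imwrite('pics/t38c.png',cv2.resize(im,None,fx=5,fy=5,interpolation=cv2.INTER_CUBIC))
E
```

```text
t 48.50 tcp [0.4706 0.0284 0.071 ] jaw -80.1 tilt 0.1 gap 53.9mm F [-0.3  0.4  0.1] q6 1.22
```

View pics/t38c.png

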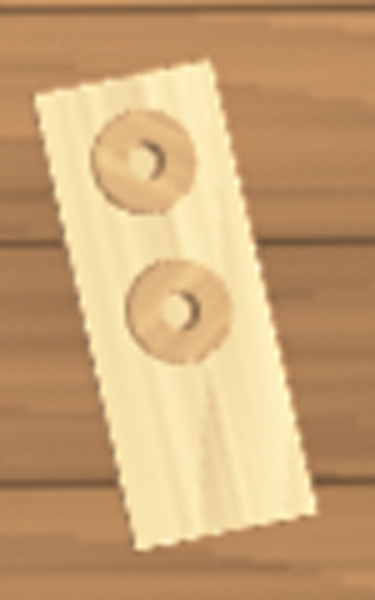

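View pics/w38.png

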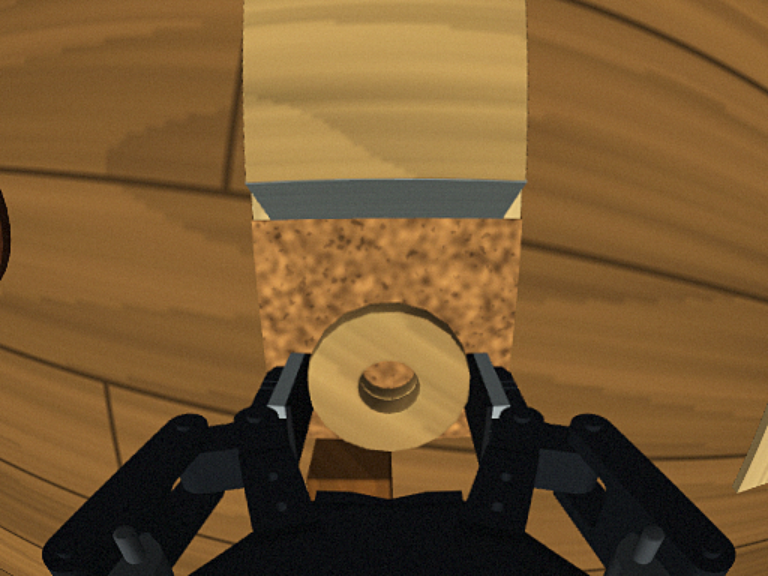

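```bash
python3 - <<'E'
from h import *
go((.3976,-.3374,.075,-79.3))
E
```

```text
t 48.60 tcp [0.4727 0.0281 0.0728] jaw -80.1 tilt 0.3 gap 53.7mm F [-0.2 -0.3 -0.6] q6 1.22
(0.3976, -0.3374, 0.075, -79.3) -> [-0.09, 13.88, 5.48, -0.16, -0.05, -0.02]
```

carry_out --commands '[[[0,1.4,0.5,0,0,0,50],[-0.1,3.1,1.2,0,0,0,50],[-0.1,4.8,1.9,0,0,0,50],[-0.1,6.5,2.6,-0.1,0,0,50],[-0.1,8.2,3.2,-0.2,0,0,50]]]'

```text
t: 49.1
tcp_pos: [0.4263, -0.1886, 0.0724]
tool_rot: [-0.703, -0.068, 0.704, -0.067]
force: [0.8, 1.0, -1.3]
finger_gap: 0.632
```

```bash
python3 - <<'E'
from h import *
go((.3976,-.3374,.075,-79.3))
E
```

```text
t 49.10 tcp [ 0.4263 -0.1886  0.0724] jaw -79.1 tilt 0.1 gap 54.0mm F [ 0.8  1.  -1.3] q6 0.72
(0.3976, -0.3374, 0.075, -79.3) -> [-0.11, 5.63, 2.26, 0.05, 0.02, 0.02]
```

carry_out --commands '[[[-0.1,1.6,0.7,0,0,0,50],[-0.1,3.3,1.3,0,0,0,50],[-0.1,4.8,1.9,0,0,0,50],[-0.1,5.65,2.26,0,0,0,50],[-0.1,5.65,2.26,0,0,0,50]]]'

```text
t: 49.6
tcp_pos: [0.3986, -0.3408, 0.0749]
tool_rot: [0.704, 0.065, -0.704, 0.067]
force: [0.2, 0.5, -0.3]
finger_gap: 0.632
```

```bash
python3 - <<'E'
from h import *
go((.3976,-.3374,.017,-79.3)); snap('wrist','w39')
overlay('w39',[(.477,-.3206,.028,.028)],'w39o',pts=list(bpts([.4792,-.3220,.18706])))
E
```

```text
t 49.60 tcp [ 0.3986 -0.3408  0.0749] jaw -79.3 tilt 0.1 gap 54.0mm F [ 0.2  0.5 -0.3] q6 0.46
(0.3976, -0.3374, 0.017, -79.3) -> [2.32, -0.15, 0.02, -0.01, -0.01, -0.03]
```

View pics/w39o.png

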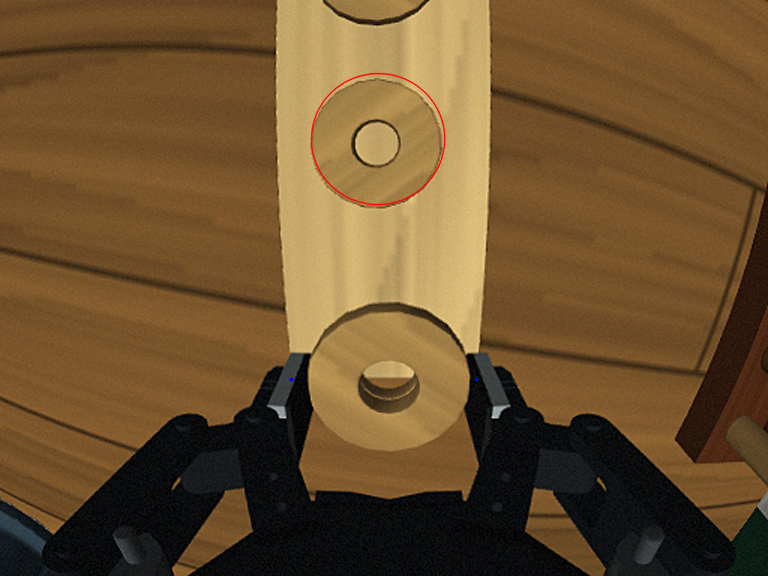

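carry_out --commands '[[[0.5,-0.05,0,0,0,0,50],[1,-0.1,0,0,0,0,50],[1.5,-0.1,0,0,0,0,50],[1.8,-0.1,0,0,0,0,50],[1.8,-0.1,0,0,0,0,50]]]'

```text
t: 50.15
tcp_pos: [0.398, -0.333, 0.0293]
tool_rot: [-0.703, -0.069, 0.704, -0.067]
force: [0.2, 0.1, -0.7]
finger_gap: 0.631
```

```bash
python3 - <<'E'
from h import *
go((.3976,-.3374,.015,-79.3)); snap('wrist','w40')
overlay('w40',[],'w40o',pts=list(bpts([.4792,-.3220,.18706])))
E
```

```text
t 50.15 tcp [ 0.398  -0.333   0.0293] jaw -79.0 tilt 0.2 gap 53.9mm F [ 0.2  0.1 -0.7] q6 0.47
(0.3976, -0.3374, 0.015, -79.3) -> [0.57, 0.17, 0.05, 0.05, 0.02, 0.03]
```

View pics/w40o.png

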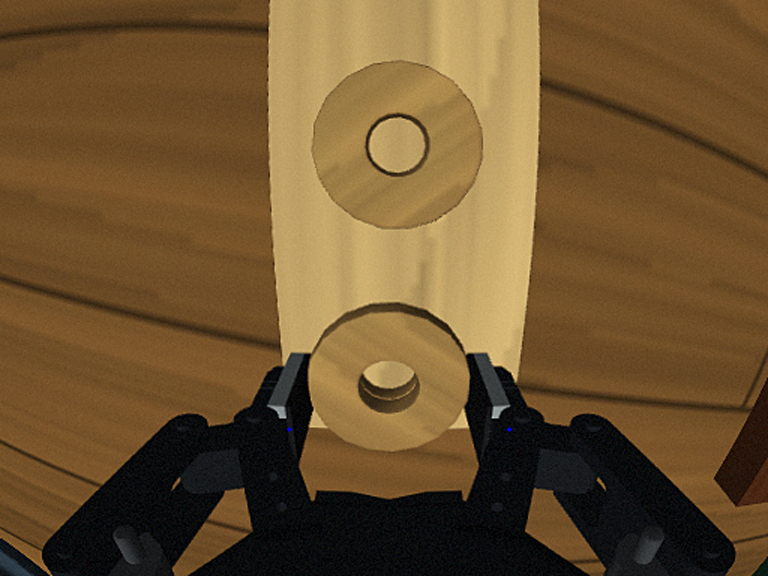

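carry_out --commands '[[[0.1,0.1,-0.1,0,0,0,50],[0.25,0.1,-0.1,0,0,0,50],[0.4,0.1,-0.1,0,0,0,50],[0.5,0.1,-0.1,0,0,0,50],[0.5,0.1,-0.1,0,0,0,50]]]'

```text
t: 50.7
tcp_pos: [0.4012, -0.3361, 0.018]
tool_rot: [-0.704, -0.067, 0.704, -0.067]
force: [-0.4, -0.3, -0.7]
finger_gap: 0.636
```

carry_out --commands '[[[0.03,0,0,0,0,0,50],[0.06,0,0,0,0,0,50],[0.09,0,0,0,0,0,50],[0.1,0,0,0,0,0,50],[0.1,0,0,0,0,0,50]]]'

```text
t: 51.2
tcp_pos: [0.4014, -0.3363, 0.0158]
tool_rot: [0.704, 0.067, -0.704, 0.067]
force: [0.2, 1.4, 0.6]
finger_gap: 0.634
```

carry_out --commands '[[[0.03,0,0,0,0,0,50],[0.06,0,0,0,0,0,50],[0.09,0,0,0,0,0,50],[0.1,0,0,0,0,0,50],[0.1,0,0,0,0,0,50]]]'

```text
t: 51.7
tcp_pos: [0.4014, -0.3364, 0.0135]
tool_rot: [0.704, 0.067, -0.704, 0.067]
force: [0.1, 0.2, 1.9]
finger_gap: 0.63
```

carry_out --commands '[[[0.02,0,0,0,0,0,50],[0.04,0,0,0,0,0,50],[0.04,0,0,0,0,0,50],[0.04,0,0,0,0,0,50],[0.04,0,0,0,0,0,50]]]'

```text
t: 52.2
tcp_pos: [0.4014, -0.3363, 0.0134]
tool_rot: [0.704, 0.067, -0.704, 0.067]
force: [-0.8, 1.3, 9.6]
finger_gap: 0.634
```

carry_out --commands '[[[0,0,0,0,0,0,70],[0,0,0,0,0,0,75],[0,0,0,0,0,0,75],[0,0,0,0,0,0,75],[-0.6,0,0,0,0,0,75]]]'

```text
t: 52.7
tcp_pos: [0.4005, -0.3353, 0.0259]
tool_rot: [-0.703, -0.068, 0.705, -0.066]
force: [0.2, 0.1, -0.3]
finger_gap: 0.879
```

carry_out --commands '[[[-1,0,0,0,0,0,75],[-2,0,0,0,0,0,75],[-3,0,0,0,0,0,75],[-4,0,0,0,0,0,75],[-4,0,0,0,0,0,75]]]'

```text
t: 53.2
tcp_pos: [0.4028, -0.338, 0.1301]
tool_rot: [0.705, 0.065, -0.703, 0.069]
force: [0.2, -0.4, -0.7]
finger_gap: 0.88
```

```bash
python3 - <<'E'
from h import *
st(); snap('wrist','w41')
go((.42,-.05,.2,-80))
E
```

```text
t 53.20 tcp [ 0.4028 -0.338   0.1301] jaw -79.1 tilt 0.4 gap 75.2mm F [ 0.2 -0.4 -0.7] q6 0.47
t 53.25 tcp [ 0.4021 -0.3371  0.1285] jaw -79.1 tilt 0.2 gap 75.1mm F [-0.1  0.8 -0.6] q6 0.47
(0.42, -0.05, 0.2, -80) -> [-2.89, -11.13, -2.89, 0.18, -0.02, -0.04]
```

View pics/w41.png

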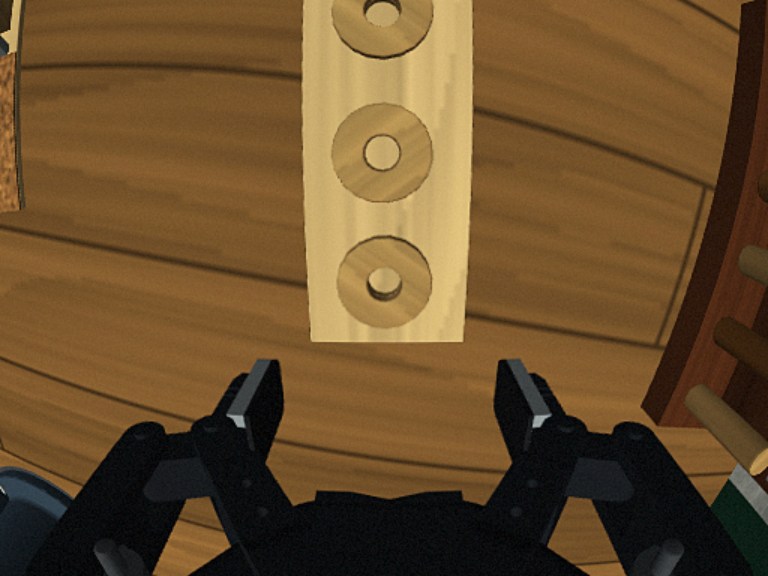

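Three wheels on the board. Move the arm up and aside for a clear final check.

carry_out --commands '[[[-1.5,0,0,0,0,0,75],[-2.9,-1,-0.3,0,0,0,75],[-2.9,-2.8,-0.7,0,0,0,75],[-2.9,-4.6,-1.2,0,0,0,75],[-2.9,-6.4,-1.7,0,0,0,75]]]'

```text
t: 53.75
tcp_pos: [0.412, -0.1694, 0.1988]
tool_rot: [-0.703, -0.067, 0.704, -0.066]
force: [0.5, 0.5, 0.1]
finger_gap: 0.878
```

carry_out --commands '[[[0,-1.5,0,0,0,0,75],[0,-3,0,0,0,0,75],[0,-3.5,0,0,0,0,75],[0,-3.5,0,0,0,0,75],[0,-3.5,0,0,0,0,75]]]'

```text
t: 54.25
tcp_pos: [0.3971, -0.0862, 0.1995]
tool_rot: [0.704, 0.067, -0.704, 0.068]
force: [0.0, 1.2, 0.1]
finger_gap: 0.876
```

```bash
python3 - <<'E'
from h import *
st(); s=snap('top','t42');snap('side','s42')
im=s['image'][165:285,345:420,::-1]; cv2.imwrite('pics/t42c.png',cv2.resize(im,None,fx=5,fy=5,interpolation=cv2.INTER_CUBIC))
E
```

```text
t 54.25 tcp [ 0.3971 -0.0862  0.1995] jaw -79.1 tilt 0.1 gap 74.8mm F [0.  1.2 0.1] q6 0.89
```

View pics/t42.png

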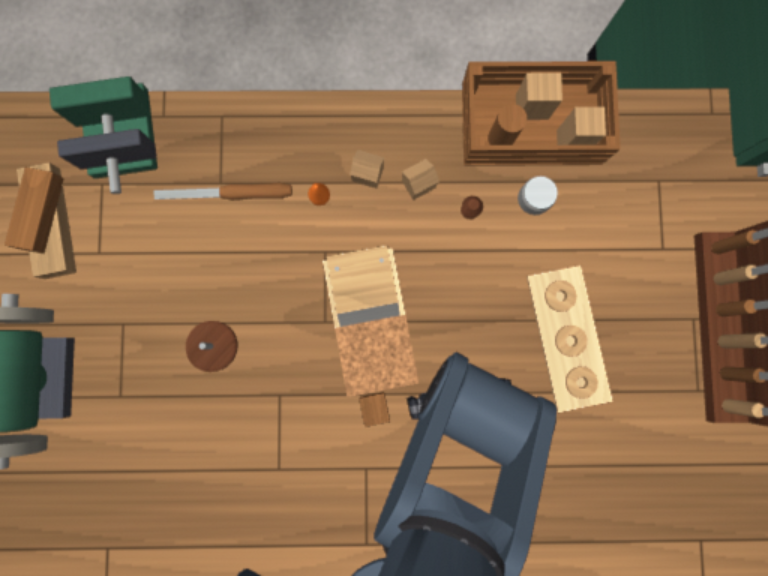

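View pics/t42c.png

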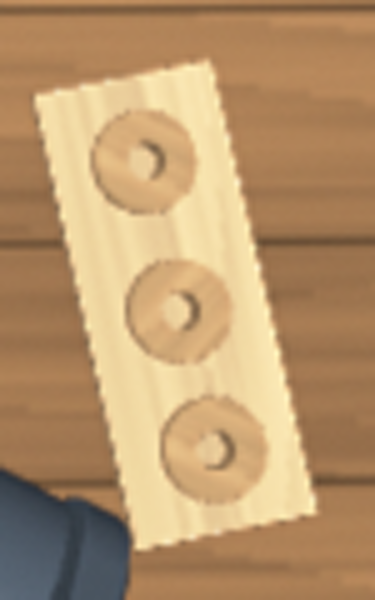

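View pics/s42.png

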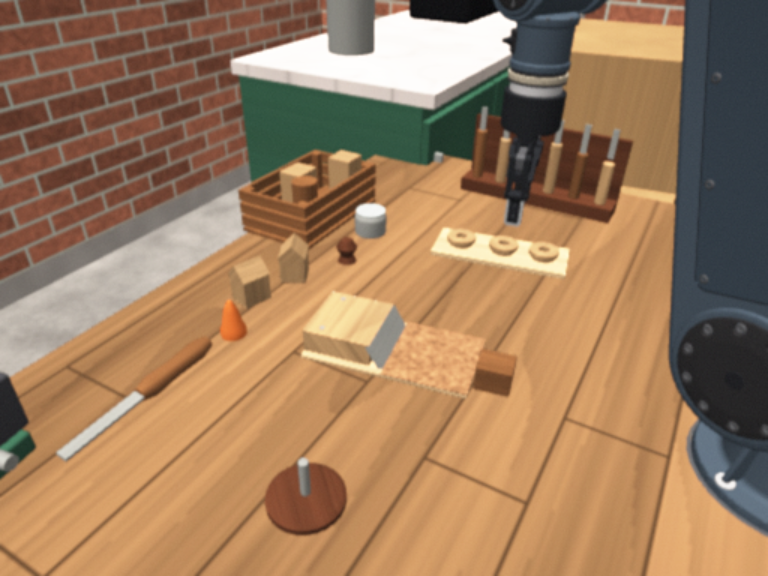

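```bash
python3 - <<'E'
from station import manip
print(manip.sign_off())
E
```

```text
the job is handed in; nothing more can be done
None
```

All three wheels are on the plywood board, flange side up. I took them in the order asked: top of the stack, then the lower one, then the stray. Each went over the ramp edge, leaned on the slope, was pushed on, and came to rest flange up on the cork before I carried it across.

- **Final check:** the last top, side and wrist pictures show the three wheels flat in a row on the board. They are about 20 mm or more apart, and none overhangs an edge. The bystanders and the blank sit where they were in the first picture. I handed the job in at about 54 s, with the gripper open and clear.
- **Board shift:** the board was knocked about 3 cm toward the robot during the run, carrying the first wheel with it. I measured it again and placed the other two to match.
- **Disagreement:** the side camera read a few millimetres off the top and wrist cameras. I used the side view only to judge one thing against another, not for positions.
- **Grip:** I saw no slackening at any of the checks. The highest contact force I read was about 12 N, when setting a wheel down.

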